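Charge the mill jar with grinding cylinders through the bayonet-lidded funnel

TASK

Charge the mill jar: lift the scoop off its rack, stand it on the balance pan and put every blue grinding cylinder from the white tile into it so that they are weighed together. Unlock the funnel's bayonet lid (turn it counter-clockwise from above until its tabs clear the claws), lift it out and lay it right way up in the middle of the black mat, then pour all the cylinders from the scoop through the funnel into the jar. Finish with the empty scoop standing upright on the middle of the pan again, and leave the other things on the bench undisturbed.

Things in the scene. Friction and masses are not known exactly. Their poses are not given: they have to be found in the camera images.
- station: Fixed filling station: blue round base 132 mm across, clear jar (inner diameter 50, rim 75 mm up) under a steel funnel (mouth 100 mm inside diameter at 125 mm height, throat 45 mm). Three blue claws 120 deg apart stand round the mouth, reaching from 60 to 76 mm radius and 14 mm above the rim. Origin: centre of the underside, on the funnel's axis; z up.
- funnel_rim (a point): Centre of the funnel's mouth, level with its rim, 125 mm above the bench.
- jar_floor (a point): Centre of the jar's inner floor; the jar wall rises 59 mm above it.
- lid: Loose grey lid, 0.2 kg: disc 114 mm across, 3 orange tabs to 69 mm radius, plug below 88 across and 6 deep, grip bar 50 (lid x) x 14 (y) mm, 12 to 42 mm above the origin (centre of plug's underside). Locked at start at yaw 0 to 0.15 rad relative to the station; a stop blocks clockwise turning; free to lift at relative yaw 0.6 to 1.6 (counter-clockwise from above).
- mat: Fixed round black rubber mat with a green centre, 160 mm across, 3 mm thick, where the lid is laid. Origin: centre of the underside.
- rack: Fixed grey rack, board 120 mm wide and 142 mm high, with two steel hooks 38 mm either side of its middle pointing to its -x side, upturned tips up to 142 mm height. Origin: under the front of the board, on the bench.
- scoop: Loose scoop, 0.16 kg, hung on the rack. Pan x -42 to 42, 66 mm wide, floor 3 thick, walls to 20 high at sides and back, open at -x. Red upright handle 12 (x) x 22 (y) mm centred at x = +48, top at 125 mm; crossbar 92 long in y at 75 to 83 mm height rests on the hooks (lift 15 mm or more to free it). Origin: underside of the pan, in its middle; z up.
- balance: Fixed white balance, 170 x 140 x 45 mm, display at its -x side. Origin: centre of the underside.
- pan (a point): Centre of the top of the balance's square steel pan (110 x 110 mm), 55 mm above the bench.
- tile: Fixed white tile 110 x 170 x 4 mm on which the grinding cylinders stand at the start. Origin: centre of the underside.
- media0: Blue ceramic grinding cylinder, 15 mm diameter, 12 mm high, 13 g; may be absent. Origin: centre of its bottom face; z along its axis.
- media1: Blue ceramic grinding cylinder, 15 mm diameter, 12 mm high, 13 g; may be absent. Origin: centre of its bottom face; z along its axis.
- media2: Blue ceramic grinding cylinder, 15 mm diameter, 12 mm high, 13 g; may be absent. Origin: centre of its bottom face; z along its axis.
- media3: Blue ceramic grinding cylinder, 15 mm diameter, 12 mm high, 13 g; may be absent. Origin: centre of its bottom face; z along its axis.
- media4: Blue ceramic grinding cylinder, 15 mm diameter, 12 mm high, 13 g; may be absent. Origin: centre of its bottom face; z along its axis.
- media5: Blue ceramic grinding cylinder, 15 mm diameter, 12 mm high, 13 g; may be absent. Origin: centre of its bottom face; z along its axis.
- bottle: Bystander: amber bottle, 52 mm diameter, 110 mm high.
- mortar: Bystander: white bowl, 84 mm across, 40 mm high.
- weight: Bystander: brass weight, 32 mm diameter, 44 mm high.
- driver: Bystander: red screwdriver, 160 mm long.
- pot: Bystander: white jar, 48 mm diameter, 55 mm high.
- beaker: Bystander: glass beaker, 64 mm across, 80 mm high.

How it is judged:
By the outcome, as a careful person would: the job done as asked, in the order asked, and still so for the second after the job is handed in, with the robot touching nothing.
Of media0, media1, media2, media3, media4, media5 only 3 to 5 are there at a start; the rules pass over those that are not, and their reading is None.
At some moment in a run one of media0, media1, media2, media3, media4, media5 may be knocked a few centimetres aside while the robot is not near it.
It also fails if it takes over 210 s, if anything falls off the work surface, if the arm or the gripper's body presses on something with over 40 N, if the wrist force passes 120 N, or if a joint passes its speed limit or range.

ROBOT

A 6-joint arm with a two-finger parallel gripper is mounted at the origin on the work surface. World frame = base frame: x ahead of the robot, y to its left, z up, the work surface at z = 0. Lengths are in m, angles in rad, forces in N, time in s.
With the tool pointing down it reaches from about 0.375 to 0.975 m from the base axis. Payload 3.8 kg.
Tool frame: the origin (TCP) lies between the finger pads; the fingertips stand 8 mm ahead of it and the grasp point (between the pads) lies 11 mm behind it (tcp_to_tips is the distance from the TCP to the fingertips, in m); z points along the fingers, y is the line along which they close (so a half turn about z gives the same grasp; the last joint's range is limited). The gripper opens to 85 mm and grips with 20 to 120 N. Pads are 22 mm wide; open, the fingers measure 114 mm over their backs; the gripper's body (76 mm by 85 mm) begins 54 mm behind the grasp point. The pads swing forward as they close: fully open they stand 13 mm farther back than shut.
Start: joints at [1.114, 0.264, 1.604, -0, 1.274, -0.037], TCP at [0.275, 0.616, 0.239] pointing down, gripper open.
Joint ranges: [-2.63, 2.63], [-0.94, 2.18], [0.31, 2.57], [-1.31, 4.45], [0, 2.66], [-2.55, 2.55]. Speed limits (rad/s): [2.57, 2.57, 3.14, 3.14, 3.14, 3.14].

INTERFACE

Orientations are given as a rotation vector (axis times angle).
In Python, from workcell import * gives the robot as it stands.
- The arm moves only by the tool move_arm, never from a script. Its argument "series" is one flat list of numbers, 7 for each row, row after row: the finger opening in cm, from 0 to 8.54, then the shift along the tool's x, y, z in cm, then the turn, a rotation vector about the tool's x, y, z in degrees. A call has 1 to 5 rows; each row shifts and turns the commanded pose from where the row before left it, along the tool's axes as they then stand; what a row does not reach is not made up. A row lasts 1/8 s, in which the tool goes at most 62.5 mm and 10.7 degrees, less where a joint would pass 70% of its speed; a pose out of reach is approached as far as the arm can. A call is refused whole if a number of a shift passes 6.25 or a number of a turn 10.7, either way. A call with a gripper value outside its range is refused whole. The fingers move at their own pace and stop on an object; "grip_force" is the grip in N (left out, the last holds). Time passes only in rows, so rows that do not move let the fingers close. It gives the time, the measured TCP pose, the force, the opening and the grip force at its end, in the units of the state.
- read_state(): the state, without advancing time (a new reading comes with each control period).
- read_camera(name): name is "scene" or "side" or "wrist"; returns the picture (384x512x3 uint8, red, green, blue); there is no depth.
- calibration(name): a dict with "camera_matrix" (3x3 intrinsics, pixels), "rvec" (rotation vector, rad) and "tvec" (3), from world to camera coordinates, as OpenCV has them. Camera axes: x right, y down, z forward; pixel columns grow to the right and rows downward; lengths in m; the calibration is good to about 2 mm. A picture is of the moment at which its call begins: read the wrist's pose just before it. calibration takes no time and is no camera call; for the wrist camera it gives the pose at the moment of the call.
- finish_job(): hands the job in; it is judged then, once.
The state is a dict: "time": time; "q": joint angles; "joint_vel": joint speeds; "joint_torque": joint torques, N m; "tool_pos": TCP position; "tcp_rot": TCP orientation; "wrist_force": force on the tool from outside, world axes, zero at the start; "torque": the same for the moment, N m; "width": opening from 0.0 (shut) to 1.0 (fully open); "grip_force": force on a finger pad.
Only numpy, scipy, OpenCV 4.12 (cv2) and the standard library are available. Lean on these libraries where they do the work, as an engineer would, in place of code of your own. Each camera call takes 0.05 s, during which the arm holds its last target. There are 200 camera calls.

## Working session

There is one attempt and no reset: what is moved stays moved. The work goes in short steps, Python scripts to look and compute and a tool call to move; the robot and the scene stay as the last step left them, time stands still between calls to the robot, and variables do not carry over. Pictures are saved under pics/ and viewed, at most 14 in all, crops included, and the job is handed in when it is done.

Besides the shell and the picture viewer there is one more tool, called as a command line: name --argument value ..., lists and objects as JSON in quotes. move_arm: Moves the arm, as the interface text tells. Its arguments: {"type":"object","properties":{"series":{"type":"array"},"grip_force":{"type":"number"}},"required":["series"]}

```bash
ls; mkdir -p pics
python3 - <<'E'
from workcell import *
import cv2
s=read_state();print(s)
for n in("scene","side","wrist"):
    im=read_camera(n);cv2.imwrite(f"pics/{n}0.png",im[:,:,::-1])
    c=calibration(n);print(n,c)
a=cv2.imread("pics/scene0.png");cv2.imwrite("pics/scene0b.png",cv2.resize(a,(800,600),interpolation=cv2.INTER_CUBIC))
a=cv2.imread("pics/side0.png");cv2.imwrite("pics/side0b.png",cv2.resize(a,(800,600),interpolation=cv2.INTER_CUBIC))
E
```

```text
pics
{'time': 0.0, 'q': array([ 1.11412232e+00,  2.64769755e-01,  1.60540504e+00,  1.69975725e-05,
        1.27370555e+00, -3.69081869e-02]), 'joint_vel': array([-0.00092205, -0.00028581, -0.00049861, -0.00064934, -0.00021463,
        0.00153265]), 'joint_torque': array([ 6.62468519e-04, -5.15117168e+01, -3.67319655e+01, -1.27197031e-04,
        1.28788326e-02,  1.25079202e-05]), 'tool_pos': array([0.27477322, 0.61574244, 0.23793407]), 'tcp_rot': array([-0.65442387, -3.07208587,  0.00347774]), 'wrist_force': array([0.16265617, 0.14170712, 0.05523413]), 'torque': array([-0.02248567,  0.04597206,  0.01841154]), 'grip_force': 0.0, 'width': 1.001048631336172}
scene {'camera_matrix': array([[436.36953802,   0.        , 256.12232896],
       [  0.        , 436.36953802, 185.41746964],
       [  0.        ,   0.        ,   1.        ]]), 'rvec': array([ 1.40588082,  2.29632951, -0.80432145]), 'tvec': array([ 0.25545383, -0.32910745,  1.38218471])}
side {'camera_matrix': array([[370.16436018,   0.        , 254.65730939],
       [  0.        , 370.16436018, 188.50394681],
       [  0.        ,   0.        ,   1.        ]]), 'rvec': array([ 2.26167405, -0.36684539,  0.1831968 ]), 'tvec': array([-0.51115678,  0.18229569,  1.03782862])}
wrist {'camera_matrix': array([[300.5554747 ,   0.        , 251.71028455],
       [  0.        , 300.5554747 , 191.38515284],
       [  0.        ,   0.        ,   1.        ]]), 'rvec': array([-2.40399945, -1.55994324, -0.24566843]), 'tvec': array([-0.6739143 , -0.03987379,  0.38023301])}
```

View pics/scene0b.png

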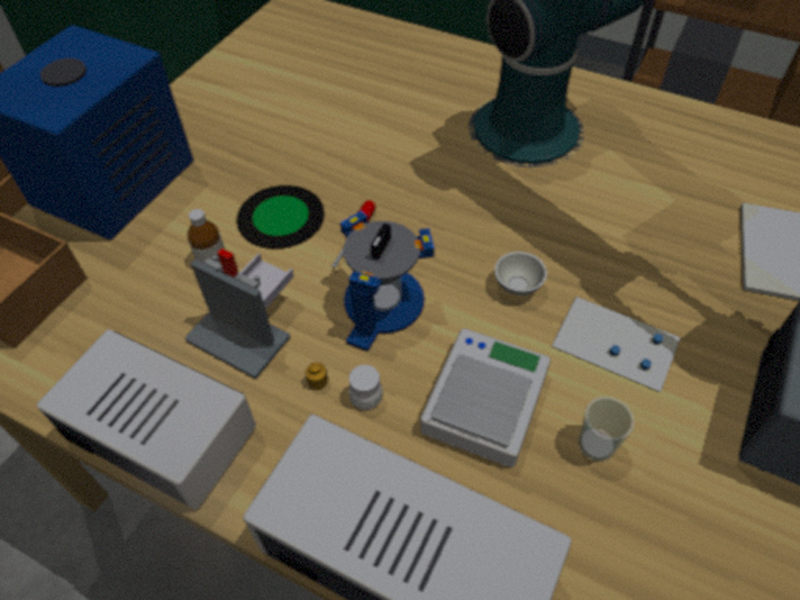

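View pics/side0b.png

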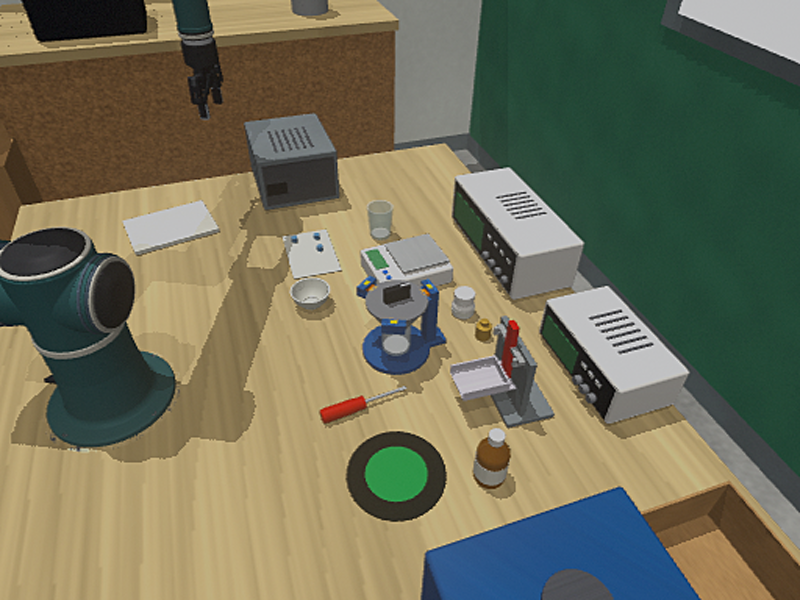

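The scene view (800x600) shows the mat at (280,216), the lid and claws at (380,248), and the rack at (240,300) with the scoop hung from it. The balance is at (487,395), the tile at (617,342) has 3 cylinders at (615,350), (646,364) and (657,340), and the beaker is at (605,425). The side view shows the same things, with the screwdriver beside the station at (360,405).

```bash
cat > h.py <<'E'
from workcell import *
import numpy as np, cv2
from scipy.spatial.transform import Rotation as R
def cal(n):
    c=calibration(n);Rm=cv2.Rodrigues(np.array(c['rvec'],float))[0];return c['camera_matrix'],Rm,np.array(c['tvec'],float).ravel()
def plane(C,uv,z):
    K,Rm,t=C;uv=np.atleast_2d(uv);o=-Rm.T@t
    d=(Rm.T@np.linalg.inv(K)@np.c_[uv,np.ones(len(uv))].T).T
    return o+d*((z-o[2])/d[:,2])[:,None]
def tri(C1,u1,C2,u2):
    P=[C[0]@np.c_[C[1],C[2]] for C in(C1,C2)]
    X=cv2.triangulatePoints(P[0],P[1],np.array(u1,float).reshape(2,1),np.array(u2,float).reshape(2,1)).ravel();return X[:3]/X[3]
def proj(C,X):
    p=(C[0]@(C[1]@np.atleast_2d(X).T+C[2][:,None])).T;return p[:,:2]/p[:,2:]
def blobs(im,lo,hi,amin=5,roi=None):
    hsv=cv2.cvtColor(im,cv2.COLOR_RGB2HSV);m=cv2.inRange(hsv,np.array(lo),np.array(hi))
    if roi is not None:
        k=np.zeros_like(m);x0,y0,x1,y1=map(int,roi);k[y0:y1,x0:x1]=1;m=m*k
    n,l,st,ce=cv2.connectedComponentsWithStats(m)
    return [(ce[i].round(1).tolist(),st[i].tolist()) for i in range(1,n) if st[i,4]>=amin],l
def toolmove(target,rotvec=None):
    """remaining shift (cm, tool axes) and turn (deg, tool axes) to target pose"""
    s=read_state();Rt=R.from_rotvec(s['tcp_rot']);d=Rt.inv().apply(np.array(target)-s['tool_pos'])*100
    w=(Rt.inv()*R.from_rotvec(rotvec)).as_rotvec(degrees=True) if rotvec is not None else None
    return d.round(2),None if w is None else w.round(1)
def down(yaw):
    "tool z down; tool y (closing line) at world angle yaw"
    y=np.array([np.cos(yaw),np.sin(yaw),0]);z=np.array([0,0,-1.]);return R.from_matrix(np.c_[np.cross(y,z),y,z]).as_rotvec()
E
python3 - <<'E'
from h import *
S=cal("scene");D=cal("side");k=1.5625
ims=cv2.imread("pics/scene0.png")[:,:,::-1].copy();imd=cv2.imread("pics/side0.png")[:,:,::-1].copy()
print("green",blobs(ims,(45,120,60),(75,255,255),100)[0],blobs(imd,(45,120,60),(75,255,255),100)[0])
b=blobs(ims,(95,80,40),(120,255,255),4,(350,180,440,250))[0];print("media",[x[0]+x[1][4:] for x in b])
print(plane(S,[x[0] for x in b],.010).round(3))
b=blobs(imd,(95,80,40),(120,255,255),4,(180,143,220,180))[0];print([x[0]+x[1][4:] for x in b]);print(plane(D,[x[0] for x in b],.010).round(3))
pk={"lidbar":((380,240),(398,290)),"handle":((227,257),(514,325)),"tilec":((617,342),(313,252)),"mat":((280,216),(397,475)),"pan":((484,398),(417,252)),
"bottlecap":((196,216),(496,437)),"weight":((316,370),(484,325)),"pot":((365,378),(464,295)),"beaker":((607,410),(380,207)),"mortar":((520,268),(311,288)),"rackA":((196,262),(497,322)),"rackB":((270,342),(536,362))}
for n,(a,b) in pk.items():
    X=tri(S,np.array(a)/k,D,np.array(b)/k);print(n,X.round(3))
print("driver",plane(D,np.array([(322,415),(405,388)])/k,.01).round(3))
C=cal("wrist");print("wristcam",-C[1].T@C[2],C[1].round(2), R.from_rotvec(read_state()['tcp_rot']).as_matrix().round(2))
E
```

```text
green [([179.0, 137.6], [161, 125, 37, 26, 728]), ([328.8, 227.9], [314, 220, 30, 17, 265])] [([432.4, 112.5], [309, 0, 203, 286, 13205]), ([440.4, 218.4], [430, 209, 22, 20, 120]), ([455.1, 233.9], [446, 218, 19, 31, 197]), ([253.3, 303.0], [234, 286, 40, 35, 1114])]
media [[420.5, 216.4, 28], [393.3, 223.7, 26], [412.8, 232.6, 28]]
[[0.4   0.364 0.01 ]
 [0.45  0.312 0.01 ]
 [0.454 0.36  0.01 ]]
[[202.4, 150.5, 11], [188.1, 152.5, 11], [204.2, 157.9, 12]]
[[0.454 0.365 0.01 ]
 [0.4   0.369 0.01 ]
 [0.45  0.316 0.01 ]]
lidbar [ 0.523 -0.048  0.151]
handle [ 0.664 -0.213  0.174]
tilec [0.432 0.311 0.004]
mat [ 0.433 -0.31  -0.001]
pan [0.641 0.173 0.053]
bottlecap [ 0.572 -0.358  0.104]
weight [ 0.696 -0.067  0.03 ]
pot [0.685 0.01  0.049]
beaker [0.603 0.328 0.085]
mortar [0.393 0.132 0.046]
rackA [ 0.67  -0.228  0.18 ]
rackB [ 0.712 -0.168  0.039]
driver [[ 0.345 -0.166  0.01 ]
 [ 0.501 -0.154  0.01 ]]
wristcam [0.20195137 0.64865559 0.37254411] [[ 0.41  0.91 -0.  ]
 [ 0.87 -0.39  0.31]
 [ 0.28 -0.13 -0.95]] [[-0.91  0.41 -0.  ]
 [ 0.41  0.91 -0.  ]
 [ 0.   -0.   -1.  ]]
```

View pics/wrist0.png

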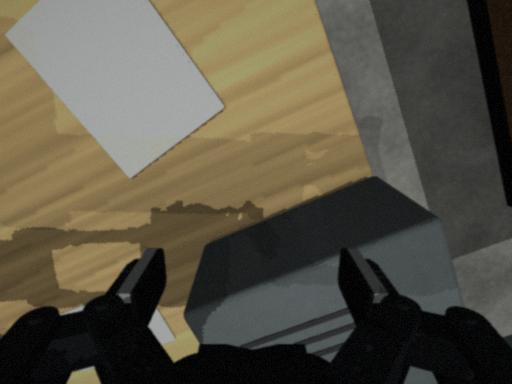

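Run:
```python
from h import *
print(toolmove((.46,.22,.32),down(np.pi/2)), toolmove((.56,-.14,.36),down(np.pi/2)))
```

```text
(array([-33.04, -28.62,  -8.13]), array([ -0.1,  -0. , -24.1])) (array([-56.84, -57.42, -12.08]), array([ -0.1,  -0. , -24.1]))
```

move_arm --series '[8.5,-3.0,-2.6,-3.0,0,0,0,8.5,-4.1,-3.6,-1.5,0,0,0,8.5,-4.1,-3.6,-1.2,0,0,0,8.5,-4.2,-3.7,-1,0,0,0,8.5,-4.2,-3.7,-1,0,0,0]'

```text
time: 0.78
tool_pos: [0.3843, 0.3777, 0.3164]
tcp_rot: [0.654, 3.073, -0.0]
wrist_force: [0.2, -0.2, -0.4]
width: 0.994
grip_force: 0.0
```

move_arm --series '[8.5,-4.4,-3.9,0,0,0,0,8.5,-4.4,-3.9,0,0,0,0,8.5,-4.0,-3.0,0,0,0,0,8.5,0,0,0,0,0,-10.5,8.5,0,0,0,0,0,-10.5]'

```text
time: 1.4
tool_pos: [0.4571, 0.2275, 0.3159]
tcp_rot: [-0.078, -3.14, 0.0]
wrist_force: [0.3, 0.7, 0.3]
width: 0.995
grip_force: 0.0
```

Run:
```python
from h import *
s=read_state();print(s['time'],s['tool_pos'],s['joint_vel'].round(2),toolmove((.56,-.14,.36),down(np.pi/2)))
C=cal("wrist");im=read_camera("wrist");np.savez("w1.npz",*C,im=im)
cv2.imwrite("pics/w1.png",im[:,:,::-1])
b=blobs(im,(95,80,40),(120,255,255),30)[0]
for x in b: print(x, plane(C,[x[0]],.010).round(4))
```

```text
1.4 [0.45705891 0.2275243  0.31594105] [ 0.02  0.   -0.   -0.   -0.   -1.45] (array([-12.1 , -36.2 ,  -4.41]), array([-0. , -0. , -2.8]))
([348.3, 104.6], [344, 100, 10, 10, 84]) [[0.3989 0.3666 0.01  ]]
([310.2, 142.4], [306, 138, 10, 10, 77]) [[0.4495 0.3136 0.01  ]]
([343.5, 143.0], [339, 139, 10, 9, 78]) [[0.4528 0.3623 0.01  ]]
([76.2, 181.6], [34, 157, 84, 60, 2138]) [[ 0.4916 -0.0421  0.01  ]]
([192.6, 223.8], [189, 220, 8, 8, 52]) [[0.5702 0.1274 0.01  ]]
([179.2, 225.4], [176, 222, 8, 8, 45]) [[0.5719 0.1057 0.01  ]]
([92.2, 228.9], [89, 225, 7, 8, 34]) [[ 0.5711 -0.0346  0.01  ]]
([96.8, 247.7], [86, 234, 19, 21, 151]) [[ 0.605  -0.0343  0.01  ]]
([54.4, 271.7], [47, 267, 14, 12, 67]) [[ 0.6464 -0.1152  0.01  ]]
([36.7, 284.8], [19, 277, 37, 17, 327]) [[ 0.6705 -0.1521  0.01  ]]
```

View pics/w1.png

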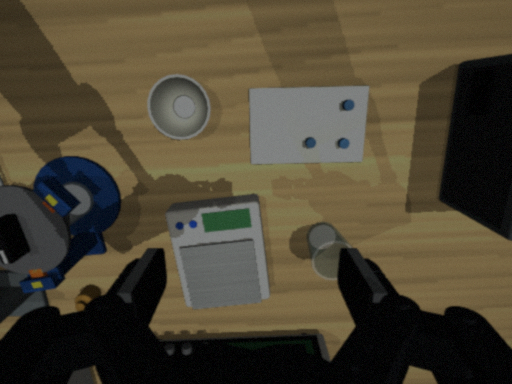

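The wrist view shows the tile with 3 cylinders at (348,105), (310,142) and (343,143). The pan corners are near (180,246), (252,240), (263,302) and (190,307), and the beaker is at (325,250).

move_arm --series '[8.5,-1.7,-5.1,-0.7,0,0,0,8.5,-1.7,-5.2,-0.6,0,0,0,8.5,-1.7,-5.2,-0.6,0,0,0,8.5,-1.7,-5.2,-0.6,0,0,0,8.5,-1.7,-5.2,-0.6,0,0,0]'

```text
time: 2.08
tool_pos: [0.528, -0.036, 0.3473]
tcp_rot: [0.088, 3.14, 0.0]
wrist_force: [0.2, 0.2, -0.2]
width: 0.993
grip_force: 0.0
```

move_arm --series '[8.5,-1.7,-5.2,-0.6,0,0,0,8.5,-1.7,-5.2,-0.6,0,0,0,8.5,0,0,0,0,0,0]'

```text
time: 2.45
tool_pos: [0.5568, -0.1435, 0.359]
tcp_rot: [-0.095, -3.14, 0.001]
wrist_force: [0.7, 1.7, -0.1]
width: 0.997
grip_force: 0.0
```

Run:
```python
from h import *
z=np.load("w1.npz");C=(z['arr_0'],z['arr_1'],z['arr_2'])
P=plane(C,[(180,246),(252,240),(263,302),(190,307)],.055);print(P.round(3),P.mean(0).round(3),np.linalg.norm(P-np.roll(P,1,0),axis=1).round(3))
s=read_state();print(s['time'],s['tool_pos'])
C=cal("wrist");im=read_camera("wrist");np.savez("w2.npz",*C,im=im)
cv2.imwrite("pics/w2.png",cv2.resize(im[:,:,::-1],(800,600),interpolation=cv2.INTER_CUBIC))
```

```text
[[0.585 0.116 0.055]
 [0.58  0.222 0.055]
 [0.689 0.234 0.055]
 [0.693 0.118 0.055]] [0.637 0.172 0.055] [0.108 0.106 0.11  0.116]
2.45 [ 0.55683587 -0.14354585  0.35898006]
```

View pics/w2.png

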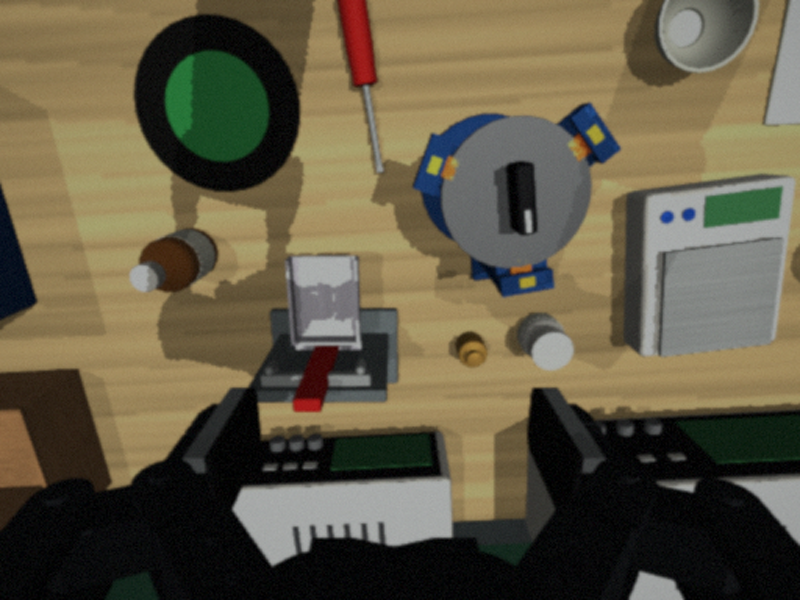

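The wrist view (800x600) shows the scoop at (325,300) with its lip facing the robot and the red handle top at (308,404). The lid is at (517,190) with its bar at (522,198). Tabs are at (449,168), (579,148) and (521,268), and claw marks at (435,165), (595,134) and (528,283). The driver tip is at (379,170).

Run:
```python
from h import *
z=np.load("w2.npz");im=z['im']
a=cv2.resize(im[155:270,160:265],None,fx=5,fy=5,interpolation=cv2.INTER_CUBIC)
cv2.imwrite("pics/cr1.png",a[:,:,::-1])
C=(z['arr_0'],z['arr_1'],z['arr_2'])
b=blobs(im,(5,150,120),(20,255,255),8,(260,60,400,200))[0]
for x in b:print('tab',x[0],x[1][4],plane(C,[x[0]],.131).round(4))
b=blobs(im,(22,130,120),(35,255,255),8,(260,60,400,200))[0]
Y=[]
for x in b:print('mark',x[0],x[1][4],plane(C,[x[0]],.139).round(4))
# lid disc ellipse
hsv=cv2.cvtColor(im,cv2.COLOR_RGB2HSV);print(hsv[130,300],hsv[95,345])
for n in("scene","side"):
    b=blobs(cv2.imread(f"pics/{n}0.png")[:,:,::-1].copy(),(0,160,80),(8,255,255),20)[0];print(n,b)
```

```text
tab [371.0, 94.6] 70 [[ 0.4866 -0.0024  0.131 ]]
tab [286.8, 107.9] 63 [[ 0.4955 -0.0991  0.131 ]]
tab [333.0, 171.9] 43 [[ 0.5757 -0.0437  0.131 ]]
mark [380.6, 85.7] 70 [[0.4776 0.0047 0.139 ]]
mark [277.6, 105.4] 60 [[ 0.4918 -0.1103  0.139 ]]
mark [337.1, 180.2] 50 [[ 0.5843 -0.0406  0.139 ]]
[ 70   7 105] [ 98   9 109]
scene [([235.6, 132.2], [231, 128, 9, 10, 56]), ([143.8, 162.1], [140, 159, 9, 7, 45])]
side [([326.1, 221.3], [322, 205, 10, 37, 194]), ([219.0, 261.5], [205, 253, 30, 18, 258])]
```

View pics/cr1.png

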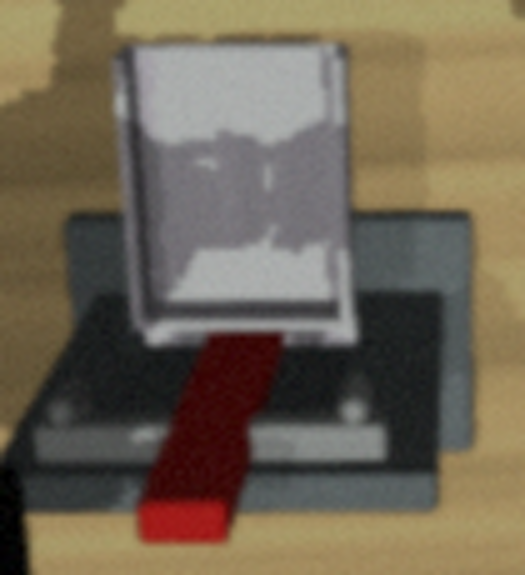

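The 5x crop shows the handle top centred at (185,522), the crossbar ends at (36,444) and (386,440), and the pan rim corners at (118,48), (345,45), (352,330) and (140,335).

Run:
```python
from h import *
z=np.load("w2.npz");C=(z['arr_0'],z['arr_1'],z['arr_2'])
f=lambda p,h:plane(C,np.array(p)/5+[160-.4,155-.4],h)
for z0 in(.045,.053,.061):
    h=f([(185,522)],z0+.125)[0]; c=f([(36,444),(386,440)],z0+.083); p=f([(118,48),(345,45),(352,330),(140,335)],z0+.020); d=c[1]-c[0]
    print(z0,'handle',h.round(4),'bar',c.mean(0).round(4),'len',np.hypot(*d[:2]).round(4),'ang',np.degrees(np.arctan2(-d[0],d[1])).round(1),
     'pan',p.mean(0).round(4),'w',np.linalg.norm(p-np.roll(p,1,0),axis=1).round(4),'sideang',np.degrees(np.arctan2(*( (p[2]+p[3]-p[0]-p[1])[1::-1]))).round(1))
print('board top', f([(15,472),(436,472)],.142).round(4))
# station from marks
M=np.array([[.4776,.0047],[.4918,-.1103],[.5843,-.0406]]);T=np.array([[.4866,-.0024],[.4955,-.0991],[.5757,-.0437]])
for n,A in(("marks",M),("tabs",T)):
    c=A.mean(0);v=A-c;print(n,c.round(4),np.hypot(*v.T).round(4),np.degrees(np.arctan2(v[:,1],v[:,0])).round(1))
# bar
im=z['im'];hsv=cv2.cvtColor(im,cv2.COLOR_RGB2HSV);m=(hsv[:,:,2]<45).astype(np.uint8);m[:95]=0;m[155:]=0;m[:,:318]=0;m[:,350:]=0
r=cv2.minAreaRect(np.argwhere(m)[:,::-1].astype(np.float32));bx=cv2.boxPoints(r);P=plane(C,bx,.150);print('barbox',bx.round(1).tolist(),P.round(4).tolist())
g=blobs(im,(45,100,40),(75,255,255),500,(80,10,200,130))[0];print('mat',[plane(C,[x[0]],.003).round(4) for x in g])
```

```text
0.045 handle [ 0.665  -0.2176  0.17  ] bar [ 0.6653 -0.218   0.128 ] len 0.0949 ang -2.7 pan [ 0.6156 -0.214   0.065 ] w [0.0909 0.0661 0.0901 0.0658] sideang -3.3
0.053 handle [ 0.6603 -0.2157  0.178 ] bar [ 0.6612 -0.2163  0.136 ] len 0.0928 ang -2.7 pan [ 0.613  -0.2126  0.073 ] w [0.0892 0.0649 0.0884 0.0646] sideang -3.3
0.061 handle [ 0.6557 -0.2137  0.186 ] bar [ 0.6571 -0.2145  0.144 ] len 0.0907 ang -2.7 pan [ 0.6105 -0.2112  0.081 ] w [0.0875 0.0637 0.0867 0.0633] sideang -3.3
board top [[ 0.6637 -0.2672  0.142 ]
 [ 0.6704 -0.157   0.142 ]]
marks [ 0.5179 -0.0487] [0.0669 0.0669 0.0669] [ 127. -113.    7.]
tabs [ 0.5193 -0.0484] [0.0564 0.056  0.0566] [ 125.4 -115.1    4.8]
barbox [[322.6000061035156, 104.4000015258789], [340.20001220703125, 103.0999984741211], [343.70001220703125, 148.3000030517578], [326.1000061035156, 149.6999969482422]] [[0.4932, -0.0618, 0.15], [0.493, -0.0426, 0.15], [0.5433, -0.0371, 0.15], [0.5436, -0.0572, 0.15]]
mat [array([[ 0.4293, -0.3081,  0.003 ]])]
```

Run:
```python
from h import *
print(toolmove((.660,-.2155,.24),down(np.radians(87))),toolmove((.660,-.2155,.157)),read_state()['q'])
```

```text
(array([-10.79,  -6.78,  11.86]), array([ 0. , -0.1, -0.3])) (array([-10.79,  -6.79,  20.16]), None) [-2.92668337e-01  2.24346660e-02  1.66131829e+00  2.18831735e-04
  1.45886429e+00 -1.80520858e+00]
```

move_arm --series '[8.5,-2.7,-1.7,3.0,0,0,0,8.5,-2.7,-1.7,3.0,0,0,0,8.5,-2.7,-1.7,3.0,0,0,0,8.5,-2.7,-1.7,2.8,0,0,0,8.5,0,0,0,0,0,0]' --grip_force 80

```text
time: 3.12
tool_pos: [0.6596, -0.2122, 0.2363]
tcp_rot: [-0.084, -3.133, -0.004]
wrist_force: [-0.3, -0.2, -0.6]
width: 0.996
grip_force: 0.0
```

Run:
```python
from h import *
print(toolmove((.660,-.2155,.157),down(np.radians(87))))
im=read_camera("wrist");C=cal("wrist");np.savez("w3.npz",*C,im=im);cv2.imwrite("pics/w3.png",im[:,:,::-1])
b=blobs(im,(0,160,120),(8,255,255),20)[0];print(b)
for x in b: print(plane(C,[x[0]],.178))
```

```text
(array([-0.11, -0.35,  7.93]), array([ 0.1, -0.4, -0.1]))
[([245.6, 215.8], [231, 210, 30, 14, 375])]
[[ 0.66095329 -0.21624641  0.178     ]]
```

View pics/w3.png

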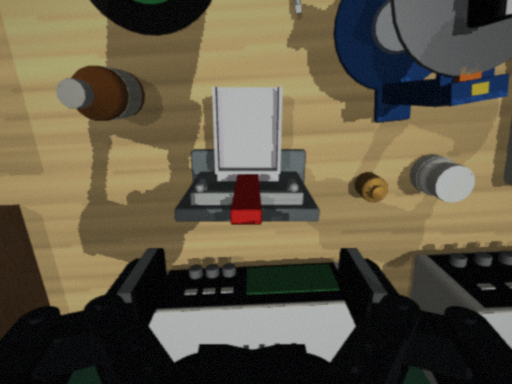

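The handle's red top sits at (246,216) between the open fingers. It measures 0.661, -0.216, which agrees with the earlier value.

move_arm --series '[8.5,-0.1,-0.4,2.0,0,0,0,8.5,0,0,3.0,0,0,0,8.5,0,0,2.9,0,0,0,8.5,0,0,0,0,0,0,2.0,0,0,0,0,0,0]'

```text
time: 3.8
tool_pos: [0.6618, -0.2177, 0.1638]
tcp_rot: [0.083, 3.139, -0.001]
wrist_force: [-0.6, -0.4, 0.1]
width: 0.813
grip_force: 0.0
```

move_arm --series '[1.0,0,0,0,0,0,0,1.0,0,0,0,0,0,0,1.0,0,0,0,0,0,0]'

```text
time: 4.18
tool_pos: [0.6621, -0.2182, 0.1639]
tcp_rot: [0.084, 3.138, -0.001]
wrist_force: [-0.2, 0.2, 3.2]
width: 0.233
grip_force: 78.3
```

move_arm --series '[1.0,0,0,-1.0,0,0,0,1.0,0,0,-1.5,0,0,0,1.0,0,0,-2.0,0,0,0,1.0,0.5,0,-3.0,0,0,0,1.0,0,0,-3,0,0,0]'

```text
time: 4.8
tool_pos: [0.6562, -0.2176, 0.2696]
tcp_rot: [0.084, 3.14, -0.0]
wrist_force: [0.9, 0.3, -1.0]
width: 0.236
grip_force: 78.5
```

move_arm --series '[1.0,3.0,0,-3.0,0,0,0,1.0,3.0,0,0,0,0,0,1.0,0,0,0,0,0,0]'

```text
time: 5.18
tool_pos: [0.5953, -0.2146, 0.2999]
tcp_rot: [0.085, 3.138, -0.002]
wrist_force: [0.8, 0.1, -1.5]
width: 0.235
grip_force: 78.5
```

Run:
```python
from h import *
s=read_state();print(s['time'],s['tool_pos'],s['tcp_rot'],s['width'],s['grip_force'],s['wrist_force'])
im=read_camera("wrist");C=cal("wrist");np.savez("w4.npz",*C,im=im);cv2.imwrite("pics/w4.png",im[:,:,::-1])
ims=read_camera("side");cv2.imwrite("pics/side1.png",cv2.resize(ims[60:300,180:400,::-1],None,fx=2.5,fy=2.5))
```

```text
5.175 [ 0.59534292 -0.21456336  0.2999369 ] [ 8.46749855e-02  3.13829708e+00 -1.65916741e-03] 0.23487689013640728 78.51963758468628 [ 0.81014755  0.0722826  -1.53658262]
```

View pics/side1.png

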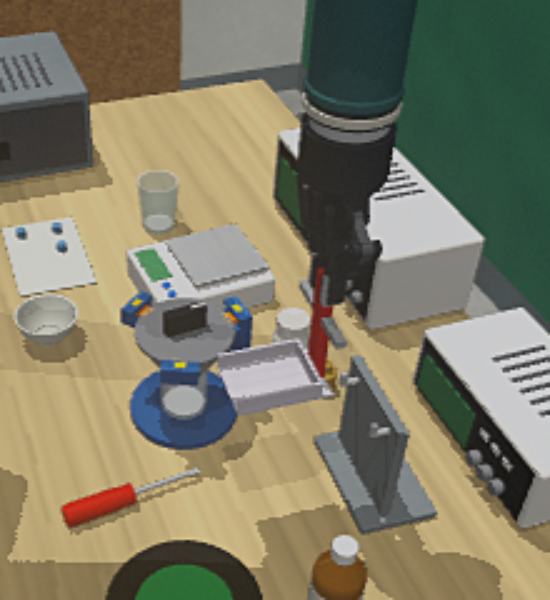

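The scoop hangs level in the gripper at (270,370) and the rack is clear.

move_arm --series '[1.0,0,0,-2.0,0,0,-3.0,1.0,-1.0,4.5,-1.0,0,0,0,1.0,-1.5,5.6,0,0,0,0,1.0,-1.5,5.6,0,0,0,0,1.0,-1.5,5.6,0,0,0,0]'

```text
time: 5.9
tool_pos: [0.6528, 0.0004, 0.3272]
tcp_rot: [0.002, 3.141, -0.0]
wrist_force: [0.6, 0.3, -0.6]
width: 0.236
grip_force: 78.7
```

move_arm --series '[1.0,-1.5,5.6,0,0,0,0,1.0,-1.5,5.6,0,0,0,0,1.0,-0.5,4.2,0,0,0,0,1.0,0,0,0,0,0,0,1.0,0,0,0,0,0,0]'

```text
time: 6.52
tool_pos: [0.6871, 0.1527, 0.3267]
tcp_rot: [-0.0, -3.141, 0.001]
wrist_force: [0.5, -0.3, -1.6]
width: 0.234
grip_force: 78.8
```

Run:
```python
from h import *
s=read_state();print(s['tool_pos'],s['wrist_force'],toolmove((.688,.172,.167),down(np.pi/2)))
im=read_camera("wrist");C=cal("wrist");cv2.imwrite("pics/w5.png",im[:,:,::-1])
b=blobs(im,(0,150,80),(8,255,255),20)[0];print(b)
```

```text
[0.68712491 0.15266645 0.32669932] [ 0.52213465 -0.26947524 -1.55975545] (array([-0.1 ,  1.95, 15.97]), array([-0., -0., -0.]))
[]
```

View pics/w5.png

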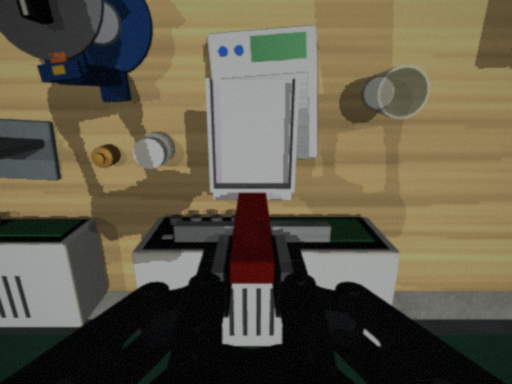

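The scoop hangs level above the balance, at (253,135), with the rest of the pan visible to its right. I need about 2 cm more in y.

move_arm --series '[1.0,-0.1,2.0,3.0,0,0,0,1.0,0,0,4.0,0,0,0,1.0,0,0,4.0,0,0,0,1.0,0,0,3.0,0,0,0,1.0,0,0,0,0,0,0]'

```text
time: 7.2
tool_pos: [0.6856, 0.1704, 0.1835]
tcp_rot: [-0.004, -3.135, 0.003]
wrist_force: [-0.3, 0.3, -0.5]
width: 0.238
grip_force: 78.8
```

Run:
```python
from h import *
s=read_state();print(s['tool_pos'],s['wrist_force'],toolmove((.688,.172,.167),down(np.pi/2)))
```

```text
[0.68561542 0.1703563  0.18349356] [-0.34271762  0.26980023 -0.54242848] (array([-0.25,  0.17,  1.65]), array([-0.1, -0.4, -0.2]))
```

move_arm --series '[1.0,-0.2,0.1,0.6,0,0,0,1.0,0,0,0.3,0,0,0,1.0,0,0,0,0,0,0]'

```text
time: 7.58
tool_pos: [0.6904, 0.1735, 0.1795]
tcp_rot: [0.002, 3.14, 0.001]
wrist_force: [0.3, -0.6, -1.6]
width: 0.238
grip_force: 78.9
```

move_arm --series '[1.0,0,0,0.3,0,0,0,1.0,0,0,0.2,0,0,0,1.0,0,0,0,0,0,0]'

```text
time: 7.95
tool_pos: [0.6896, 0.1735, 0.173]
tcp_rot: [-0.001, -3.141, 0.0]
wrist_force: [-0.5, 0.1, -1.6]
width: 0.235
grip_force: 78.9
```

move_arm --series '[1.0,0,0,0.3,0,0,0,1.0,0,0,0.2,0,0,0,1.0,0,0,0,0,0,0]'

```text
time: 8.32
tool_pos: [0.6896, 0.1735, 0.1678]
tcp_rot: [-0.001, -3.141, 0.0]
wrist_force: [-0.9, 0.1, -1.3]
width: 0.236
grip_force: 78.9
```

Run:
```python
from h import *
s=read_state();print(s['tool_pos'],s['wrist_force'],s['torque'])
im=read_camera("scene");cv2.imwrite("pics/sc2.png",cv2.resize(im[160:310,230:430,::-1],None,fx=4,fy=4,interpolation=cv2.INTER_CUBIC))
```

```text
[0.68957953 0.17348034 0.16784651] [-0.89986264  0.08495812 -1.27269889] [ 0.0182769  -0.00313305 -0.02057898]
```

Nearly touching. I'll step down until the force shows contact.

move_arm --series '[1.0,0,0,0.15,0,0,0,1.0,0,0,0.15,0,0,0,1.0,0,0,0,0,0,0]'

```text
time: 8.75
tool_pos: [0.6899, 0.1735, 0.1653]
tcp_rot: [0.001, 3.142, 0.0]
wrist_force: [-0.5, -0.4, -0.6]
width: 0.236
grip_force: 79.0
```

move_arm --series '[1.0,0,0,0.1,0,0,0,1.0,0,0,0.1,0,0,0,1.0,0,0,0,0,0,0]'

```text
time: 9.12
tool_pos: [0.6907, 0.1736, 0.1646]
tcp_rot: [0.001, 3.139, 0.0]
wrist_force: [1.1, -0.7, 3.7]
width: 0.234
grip_force: 79.5
```

move_arm --series '[4.0,0,0,-0.05,0,0,0,5.5,0,0,0,0,0,0,5.5,0,0,-1.0,0,0,0,5.5,0,0,-4.0,0,0,0,5.5,0,0,-5,0,0,0]'

```text
time: 9.75
tool_pos: [0.6888, 0.1733, 0.2633]
tcp_rot: [-0.001, -3.138, 0.001]
wrist_force: [0.4, -0.4, 0.9]
width: 0.643
grip_force: 0.0
```

Run:
```python
from h import *
S=cal("scene");ims=read_camera("scene")
b=blobs(ims,(95,80,40),(120,255,255),4,(350,180,440,250))[0];print([x[0]+x[1][4:] for x in b]);print(plane(S,[x[0] for x in b],.010).round(3))
D=cal("side");imd=read_camera("side")
print(blobs(ims,(0,160,80),(8,255,255),10)[0],blobs(imd,(0,160,80),(8,255,255),10)[0])
cv2.imwrite("pics/sc2.png",cv2.resize(ims[160:310,230:430,::-1],None,fx=4,fy=4,interpolation=cv2.INTER_CUBIC))
print(toolmove((.435,.34,.20),down(np.pi/2)))
```

```text
[[420.5, 216.3, 28], [393.0, 223.8, 25], [412.9, 232.6, 27]]
[[0.4   0.364 0.01 ]
 [0.451 0.312 0.01 ]
 [0.454 0.36  0.01 ]]
[([235.7, 132.0], [231, 128, 9, 10, 53]), ([304.3, 243.6], [299, 240, 11, 9, 45])] [([280.7, 140.4], [278, 126, 6, 30, 114]), ([219.0, 261.5], [205, 253, 30, 18, 262])]
(array([25.95, 16.52,  7.01]), array([ 0.2,  0.7, -0. ]))
```

move_arm --series '[3.5,4.8,2.8,0,0,0,0,3.5,4.8,2.8,0,0,0,0,3.5,4.8,2.8,2.0,0,0,0,3.5,4.8,2.8,2.8,0,0,0,3.5,4.5,2.8,3.0,0,0,0]' --grip_force 35

```text
time: 10.48
tool_pos: [0.4516, 0.3146, 0.1859]
tcp_rot: [0.002, 3.14, 0.002]
wrist_force: [0.1, 1.0, 0.1]
width: 0.41
grip_force: 0.0
```

move_arm --series '[3.5,0,0,3.5,0,0,0,3.5,0,0,0,0,0,0,3.5,0,0,0,0,0,0]'

```text
time: 10.85
tool_pos: [0.454, 0.314, 0.1522]
tcp_rot: [0.002, 3.14, 0.001]
wrist_force: [-0.3, 0.5, -0.4]
width: 0.408
grip_force: 0.0
```

```bash
cat > look.py <<'E'
from h import *
s=read_state();print(s['time'],s['tool_pos'],s['width'])
C=cal("wrist");im=read_camera("wrist")
b=blobs(im,(95,80,40),(120,255,255),30)[0]
for x in b:
    p=plane(C,[x[0]],.010)[0]
    if .3<p[0]<.55 and .2<p[1]<.5: print(x[0],x[1][4],p.round(4),toolmove((p[0],p[1],.013),down(np.pi/2)))
cv2.imwrite("pics/look.png",im[:,:,::-1])
E
python3 look.py
```

```text
10.85 [0.45404136 0.31398265 0.15216843] 0.40839736587437075
[309.4, 122.4] 210 [0.3993 0.3662 0.01  ] (array([ 5.58,  5.17, 13.97]), array([ 0.1,  0.2, -0.1]))
[250.9, 176.5] 190 [0.4496 0.3134 0.01  ] (array([ 0.54, -0.1 , 13.98]), array([ 0.1,  0.2, -0.1]))
[301.8, 180.0] 177 [0.4532 0.3621 0.01  ] (array([ 0.19,  4.77, 13.98]), array([ 0.1,  0.2, -0.1]))
```

move_arm --series '[3.5,0.45,-0.1,4.0,0,0,0,3.5,0,0,5.0,0,0,0,3.5,0,0,3.0,0,0,0,3.5,0,0,1.5,0,0,0,3.5,0,0,0,0,0,0]'

```text
time: 11.52
tool_pos: [0.4492, 0.3126, 0.016]
tcp_rot: [0.003, 3.142, -0.0]
wrist_force: [-0.0, -0.6, -0.4]
width: 0.411
grip_force: 0.0
```

```bash
python3 look.py
```

```text
11.525 [0.44917976 0.31264086 0.01603251] 0.41075289307940477
[366.9, 161.1] 749 [0.4    0.3676 0.01  ] (array([4.99, 5.43, 0.39]), array([ 0.1,  0.1, -0.1]))
[252.9, 258.6] 482 [0.4525 0.3133 0.01  ] (array([-0.27,  0.01,  0.4 ]), array([ 0.1,  0.1, -0.1]))
[346.7, 263.4] 532 [0.4555 0.3633 0.01  ] (array([-0.56,  5.01,  0.4 ]), array([ 0.1,  0.1, -0.1]))
```

move_arm --series '[3.5,-0.15,0,0.2,0,0,0,0.8,0,0,0,0,0,0,0.8,0,0,0,0,0,0,0.8,0,0,0,0,0,0]'

```text
time: 12.08
tool_pos: [0.4509, 0.3133, 0.0151]
tcp_rot: [0.001, 3.14, 0.002]
wrist_force: [-0.5, -0.4, 6.6]
width: 0.146
grip_force: 34.2
```

move_arm --series '[0.8,0,0,0,0,0,0,0.8,0,0,-2.0,0,0,0,0.8,0,0,-4.0,0,0,0,0.8,0,0,-5.0,0,0,0,0.8,0,0,0,0,0,0]'

```text
time: 12.7
tool_pos: [0.4532, 0.3149, 0.1289]
tcp_rot: [0.001, 3.133, 0.008]
wrist_force: [0.4, 0.6, 0.0]
width: 0.147
grip_force: 34.2
```

```bash
python3 look.py
python3 - <<'E'
from h import *
# tilt 10deg: tool leaning toward robot (body toward -x): tool z gets +x component
r=R.from_rotvec(down(np.pi/2)); 
for sg in(1,-1): print(sg,(r*R.from_rotvec([0,sg*np.radians(10),0])).as_matrix()[:,2])
E
```

```text
12.7 [0.45315182 0.31486584 0.12889989] 0.14706129730933462
[313.1, 125.1] 247 [0.3992 0.3663 0.01  ] (array([ 5.28,  5.22, 11.33]), array([ 0.2,  0.3, -0. ]))
[304.4, 187.7] 204 [0.4535 0.3621 0.01  ] (array([-0.15,  4.8 , 11.35]), array([ 0.2,  0.3, -0. ]))
[251.7, 255.8] 477 [0.5217 0.3155 0.01  ] (array([-6.97,  0.14, 11.37]), array([ 0.2,  0.3, -0. ]))
1 [-1.73648178e-01  1.06328842e-17 -9.84807753e-01]
-1 [ 1.73648178e-01 -1.06328842e-17 -9.84807753e-01]
```

move_arm --series '[0.8,-3.8,-2.8,-2.0,0,0,0,0.8,-3.8,-2.8,0,0,0,0,0.8,-3.8,-2.8,0,0,0,0,0.8,-3.8,-2.8,0,0,0,0,0.8,-3.6,-2.8,0,0,0,0]'

```text
time: 13.38
tool_pos: [0.6376, 0.1713, 0.1413]
tcp_rot: [-0.001, -3.138, 0.001]
wrist_force: [-0.6, 1.0, 0.3]
width: 0.146
grip_force: 34.2
```

move_arm --series '[0.8,0,0,0,0,-10,0,0.8,0,0,0,0,0,0,0.8,0,0,0,0,0,0]'

```text
time: 13.75
tool_pos: [0.6376, 0.1729, 0.1439]
tcp_rot: [0.0, 2.969, 0.0]
wrist_force: [0.9, -0.9, -0.1]
width: 0.148
grip_force: 34.2
```

```bash
cat > place.py <<'E'
import sys
from h import *
x=float(sys.argv[1]);tilt=float(sys.argv[2]) if len(sys.argv)>2 else 10
s=read_state();print(s['tool_pos'],s['tcp_rot'],s['width'])
r=(R.from_rotvec(down(np.pi/2))*R.from_rotvec([0,-np.radians(tilt),0])).as_rotvec()
T=np.array([.6417+x,.1736,.072])
print(toolmove(T+[0,0,.05],r),toolmove(T,r))
E
python3 place.py .002
python3 - <<'E'
from h import *
im=read_camera("wrist");cv2.imwrite("pics/w6.png",im[:,:,::-1])
E
```

```text
[0.63757604 0.17292309 0.1438647 ] [4.24046609e-04 2.96893941e+00 2.25116475e-05] 0.14816765955335473
(array([-0.23,  0.07,  2.26]), array([-0. , -0.1, -0. ])) (array([0.63, 0.07, 7.18]), array([-0. , -0.1, -0. ]))
```

View pics/w6.png

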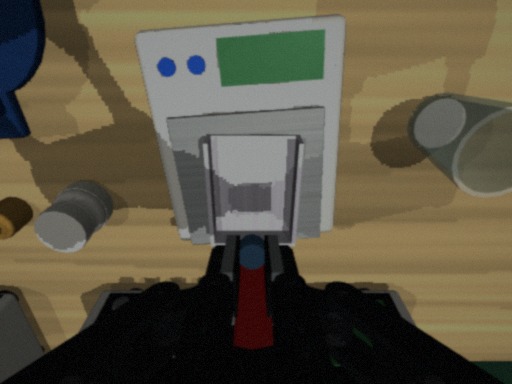

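The scoop is centred in the wrist view (columns 203-305) with the held cylinder at (252,250), so they are lined up in y.

move_arm --series '[0.8,0.6,0.1,0,0,0,0,0.8,0,0,3.0,0,0,0,0.8,0,0,3.0,0,0,0,0.8,0,0,0,0,0,0,0.8,0,0,0,0,0,0]'

```text
time: 14.42
tool_pos: [0.6432, 0.174, 0.0851]
tcp_rot: [0.001, 2.966, 0.001]
wrist_force: [0.9, 0.1, 0.9]
width: 0.144
grip_force: 34.2
```

```bash
python3 place.py .002
```

```text
[0.64320605 0.17400271 0.08506777] [9.92375500e-04 2.96556254e+00 5.64752570e-04] 0.14409000769232783
(array([-0.7 , -0.04, -3.63]), array([ 0. ,  0.1, -0. ])) (array([ 0.18, -0.04,  1.3 ]), array([ 0. ,  0.1, -0. ]))
```

move_arm --series '[0.8,0.2,0,0.7,0,0,0,0.8,0,0,0.4,0,0,0,0.8,0,0,0,0,0,0]'

```text
time: 14.8
tool_pos: [0.642, 0.1735, 0.0723]
tcp_rot: [0.001, 2.968, -0.0]
wrist_force: [0.5, -0.3, 0.6]
width: 0.149
grip_force: 34.2
```

move_arm --series '[2.0,0,0,0,0,0,0,2.4,0,0,0,0,0,0,2.4,0.2,0,-2.0,0,0,0,2.4,0.6,0,-4.0,0,0,0,2.4,0.6,0,-4,0,0,0]'

```text
time: 15.42
tool_pos: [0.6107, 0.1736, 0.1707]
tcp_rot: [0.001, 2.967, 0.0]
wrist_force: [0.9, 0.9, 0.5]
width: 0.276
grip_force: 0.0
```

Run:
```python
from h import *
C=cal("wrist");im=read_camera("wrist");cv2.imwrite("pics/w7.png",im[:,:,::-1])
s=read_state();print(s['tool_pos'])
for x in blobs(im,(95,80,40),(120,255,255),30)[0]: print(x,plane(C,[x[0]],.064)[0].round(4))
print(toolmove((.4532,.3623,.15),down(np.pi/2)))
S=cal("scene");b=blobs(read_camera("scene"),(95,80,40),(120,255,255),4,(350,180,440,250))[0];print(plane(S,[x[0] for x in b],.010).round(3))
```

```text
[0.61277355 0.17458417 0.17755409]
([40.6, 72.5], [15, 25, 52, 113, 3629]) [0.5341 0.0258 0.064 ]
([203.5, 97.7], [196, 90, 16, 16, 195]) [0.5514 0.1386 0.064 ]
([178.4, 99.7], [171, 92, 16, 16, 195]) [0.5528 0.1202 0.064 ]
([24.8, 150.5], [11, 144, 34, 12, 258]) [ 0.5918 -0.0058  0.064 ]
([251.4, 207.8], [244, 201, 16, 15, 188]) [0.645  0.1734 0.064 ]
(array([16.21, 18.75, -0.15]), array([ 0.1, 10.5, -0. ]))
[[0.4   0.364 0.01 ]
 [0.453 0.36  0.01 ]]
```

move_arm --series '[3.5,3.0,3.6,0,0,10,0,3.5,3.2,3.8,0,0,0,0,3.5,3.2,3.8,0,0,0,0,3.5,3.2,3.8,1.0,0,0,0,3.5,3.2,3.8,2,0,0,0]'

```text
time: 16.15
tool_pos: [0.4536, 0.3635, 0.1348]
tcp_rot: [0.002, 3.139, 0.003]
wrist_force: [0.3, -0.2, -0.0]
width: 0.415
grip_force: 0.0
```

move_arm --series '[3.5,0,0,3,0,0,0,3.5,0,0,0,0,0,0,3.5,0,0,0,0,0,0]'

```text
time: 16.52
tool_pos: [0.4544, 0.3617, 0.1043]
tcp_rot: [0.002, 3.141, 0.001]
wrist_force: [0.3, 0.1, -0.5]
width: 0.411
grip_force: 0.0
```

```bash
python3 look.py
```

```text
16.525 [0.45444398 0.36173336 0.10433049] 0.4112339816888858
[256.9, 128.0] 302 [0.3993 0.3658 0.01  ] (array([5.59, 0.37, 9.18]), array([ 0.1,  0.1, -0.1]))
[251.3, 196.4] 261 [0.4535 0.3615 0.01  ] (array([ 0.17, -0.05,  9.19]), array([ 0.1,  0.1, -0.1]))
```

move_arm --series '[3.5,0,0,4.0,0,0,0,3.5,0,0,3.0,0,0,0,3.5,0,0,1.9,0,0,0,3.5,0,0,0,0,0,0,0.8,0,0,0,0,0,0]'

```text
time: 17.2
tool_pos: [0.455, 0.3623, 0.0157]
tcp_rot: [0.002, 3.14, 0.002]
wrist_force: [0.0, 0.2, 0.2]
width: 0.213
grip_force: 0.0
```

move_arm --series '[0.8,0,0,0,0,0,0,0.8,0,0,0,0,0,0,0.8,0,0,0,0,0,0]'

```text
time: 17.58
tool_pos: [0.455, 0.3626, 0.0159]
tcp_rot: [0.001, 3.139, 0.003]
wrist_force: [0.5, -0.4, 5.6]
width: 0.147
grip_force: 34.7
```

move_arm --series '[0.8,0,0,-3.0,0,0,0,0.8,0,0,-5.0,0,0,0,0.8,-2.0,-2.0,-5.0,0,0,0,0.8,-3.5,-3.8,0,0,0,0,0.8,-3.5,-3.8,0,0,0,0]'

```text
time: 18.2
tool_pos: [0.5448, 0.2654, 0.1459]
tcp_rot: [-0.001, 3.139, 0.002]
wrist_force: [-0.4, -0.7, -0.8]
width: 0.149
grip_force: 34.3
```

move_arm --series '[0.8,-3.5,-3.8,0,0,0,0,0.8,-3.2,-3.8,0,0,0,0,0.8,0,-1.6,0,0,-10,0,0.8,0,0,0,0,0,0,0.8,0,0,0,0,0,0]'

```text
time: 18.82
tool_pos: [0.611, 0.1744, 0.1455]
tcp_rot: [0.001, 2.967, 0.001]
wrist_force: [-0.0, 0.1, 0.3]
width: 0.147
grip_force: 34.3
```

```bash
python3 place.py -.0145
```

```text
[0.61103747 0.1743997  0.14551736] [8.69456792e-04 2.96701024e+00 1.25899319e-03] 0.1471178498035014
(array([-1.18, -0.08,  2.6 ]), array([ 0.,  0., -0.])) (array([-0.31, -0.09,  7.52]), array([ 0.,  0., -0.]))
```

move_arm --series '[0.8,-0.15,-0.1,3.0,0,0,0,0.8,0,0,3.0,0,0,0,0.8,0,0,1.0,0,0,0,0.8,0,0,0,0,0,0,0.8,0,0,0,0,0,0]'

```text
time: 19.45
tool_pos: [0.6256, 0.1732, 0.0775]
tcp_rot: [0.001, 2.965, 0.001]
wrist_force: [0.0, 0.4, 0.1]
width: 0.146
grip_force: 34.3
```

```bash
python3 place.py -.016
```

```text
[0.62558521 0.17324776 0.07745084] [8.41766745e-04 2.96461971e+00 9.83833258e-04] 0.1463298352403985
(array([-0.8 ,  0.04, -4.38]), array([ 0. ,  0.1, -0. ])) (array([0.08, 0.03, 0.54]), array([ 0. ,  0.1, -0. ]))
```

move_arm --series '[0.8,0.1,0,0.5,0,0,0,0.8,0,0,0,0,0,0,2.0,0,0,0,0,0,0,2.4,0,0,0,0,0,0,2.4,0.2,0,-2,0,0,0]'

```text
time: 20.08
tool_pos: [0.6169, 0.172, 0.0885]
tcp_rot: [0.002, 2.971, -0.002]
wrist_force: [-0.9, -0.0, 0.3]
width: 0.277
grip_force: 0.0
```

move_arm --series '[2.4,0.6,0,-4.0,0,0,0,2.4,0.6,0,-3.0,0,0,0,2.4,0,0,0,0,0,0]'

```text
time: 20.45
tool_pos: [0.5965, 0.1733, 0.1616]
tcp_rot: [0.001, 2.96, 0.003]
wrist_force: [-0.0, 0.2, 0.7]
width: 0.28
grip_force: 0.0
```

```bash
cat > chk.py <<'E'
from h import *
C=cal("wrist");im=read_camera("wrist");cv2.imwrite("pics/chk.png",im[:,:,::-1])
s=read_state();print(s['time'],s['tool_pos'],s['wrist_force'])
for x in blobs(im,(95,80,40),(120,255,255),30)[0]: print(x,plane(C,[x[0]],.064)[0].round(4))
S=cal("scene");b=blobs(read_camera("scene"),(95,80,40),(120,255,255),4,(350,180,440,250))[0];print(plane(S,[x[0] for x in b],.010).round(3))
E
python3 chk.py
```

```text
20.5 [0.59562374 0.17297254 0.15938254] [-0.61841924 -0.2571739   0.0863473 ]
([15.5, 7.3], [0, 0, 37, 20, 347]) [0.4822 0.0294 0.064 ]
([38.5, 78.5], [13, 21, 52, 113, 4167]) [0.5233 0.0295 0.064 ]
([203.1, 117.9], [196, 110, 15, 16, 189]) [0.5502 0.1387 0.064 ]
([177.7, 119.7], [170, 112, 16, 16, 190]) [0.5515 0.1203 0.064 ]
([24.4, 165.9], [10, 157, 32, 15, 278]) [ 0.5875 -0.0032  0.064 ]
([251.3, 217.6], [243, 202, 17, 32, 438]) [0.6359 0.1732 0.064 ]
[[0.4   0.364 0.01 ]]
```

move_arm --series '[3.5,3.4,3.4,0,0,10,0,3.5,4.0,4.0,0,0,0,0,3.5,4.0,4.0,0,0,0,0,3.5,4.0,4.0,1.0,0,0,0,3.5,4.0,3.9,2,0,0,0]'

```text
time: 21.18
tool_pos: [0.4003, 0.3668, 0.1199]
tcp_rot: [0.002, 3.142, 0.0]
wrist_force: [-0.4, 1.0, 0.0]
width: 0.407
grip_force: 0.0
```

move_arm --series '[3.5,0,0,2,0,0,0,3.5,0,0,0,0,0,0,3.5,0,0,0,0,0,0]'

```text
time: 21.55
tool_pos: [0.4017, 0.3654, 0.1005]
tcp_rot: [-0.003, -3.141, 0.001]
wrist_force: [0.1, 0.5, 0.2]
width: 0.411
grip_force: 0.0
```

```bash
python3 look.py
```

```text
21.55 [0.40167782 0.36537711 0.10052133] 0.41132616706464337
[252.2, 197.1] 264 [0.3998 0.3658 0.01  ] (array([0.24, 0.02, 8.82]), array([ 0. ,  0. , -0.1]))
```

move_arm --series '[3.5,0.1,0,4.0,0,0,0,3.5,0,0,3.0,0,0,0,3.5,0,0,1.5,0,0,0,3.5,0,0,0,0,0,0,0.8,0,0,0,0,0,0]'

```text
time: 22.22
tool_pos: [0.4016, 0.3665, 0.0172]
tcp_rot: [0.002, 3.14, 0.002]
wrist_force: [-0.0, 0.8, -0.3]
width: 0.208
grip_force: 0.0
```

move_arm --series '[0.8,0,0,0,0,0,0,0.8,0,0,0,0,0,0,0.8,0,0,0,0,0,0]'

```text
time: 22.6
tool_pos: [0.4016, 0.3667, 0.0174]
tcp_rot: [0.001, 3.139, 0.003]
wrist_force: [-0.2, -1.0, 6.5]
width: 0.14
grip_force: 34.6
```

move_arm --series '[0.8,0,0,-3.0,0,0,0,0.8,0,0,-5.0,0,0,0,0.8,-2.0,-2.0,-5.0,0,0,0,0.8,-3.8,-3.8,0,0,0,0,0.8,-3.8,-3.8,0,0,0,0]'

```text
time: 23.22
tool_pos: [0.4974, 0.2694, 0.1474]
tcp_rot: [-0.001, 3.139, 0.002]
wrist_force: [0.8, 0.4, 0.4]
width: 0.146
grip_force: 34.2
```

move_arm --series '[0.8,-3.8,-3.8,0,0,0,0,0.8,-3.8,-3.8,0,0,0,0,0.8,-2.5,-2.0,0,0,-10,0,0.8,0,0,0,0,0,0,0.8,0,0,0,0,0,0]'

```text
time: 23.85
tool_pos: [0.5965, 0.1741, 0.146]
tcp_rot: [0.001, 2.969, 0.001]
wrist_force: [0.2, -0.1, 0.6]
width: 0.146
grip_force: 34.2
```

```bash
python3 place.py -.0315
```

```text
[0.5964693  0.17412639 0.14595979] [1.30394300e-03 2.96918051e+00 6.14513261e-04] 0.14550553123575294
(array([-0.94, -0.05,  2.6 ]), array([ 0. , -0.1, -0.1])) (array([-0.08, -0.06,  7.52]), array([ 0. , -0.1, -0.1]))
```

move_arm --series '[0.8,0.05,0,3.0,0,0,0,0.8,0,0,3.0,0,0,0,0.8,0,0,1.0,0,0,0,0.8,0,0,0,0,0,0,0.8,0,0,0,0,0,0]'

```text
time: 24.48
tool_pos: [0.6098, 0.1743, 0.0783]
tcp_rot: [0.001, 2.965, 0.001]
wrist_force: [-0.2, -0.1, -0.4]
width: 0.145
grip_force: 34.2
```

```bash
python3 place.py -.0315
```

```text
[0.60981879 0.17426966 0.0783153 ] [7.29709031e-04 2.96513991e+00 9.18621156e-04] 0.14478330922527108
(array([-0.8 , -0.06, -4.29]), array([ 0. ,  0.1, -0. ])) (array([ 0.07, -0.07,  0.63]), array([ 0. ,  0.1, -0. ]))
```

move_arm --series '[0.8,0.1,0,0.5,0,0,0,0.8,0,0,0,0,0,0,2.0,0,0,0,0,0,0,2.4,0,0,0,0,0,0,2.4,0.2,0,-2,0,0,0]'

```text
time: 25.1
tool_pos: [0.6015, 0.173, 0.0896]
tcp_rot: [0.002, 2.971, -0.002]
wrist_force: [0.0, -0.2, 0.5]
width: 0.282
grip_force: 0.0
```

move_arm --series '[2.4,0.6,0,-4.0,0,0,0,2.4,0.6,0,-3.0,0,0,0,2.4,0,0,0,0,0,0]'

```text
time: 25.48
tool_pos: [0.5811, 0.1744, 0.1626]
tcp_rot: [0.001, 2.96, 0.003]
wrist_force: [-0.0, 0.8, -0.5]
width: 0.278
grip_force: 0.0
```

```bash
python3 chk.py
python3 - <<'E'
from h import *
im=read_camera("wrist");a=im[150:270,190:310,::-1];b=read_camera("scene")[190:310,200:440,::-1]
print(read_state()['time']);cv2.imwrite("pics/c3.png",np.hstack([cv2.resize(a,(300,300)),cv2.resize(b,(500,300))[:, :]]))
E
```

```text
25.525 [0.58023104 0.17397393 0.16044994] [ 0.17424178  0.18900955 -0.67001979]
([38.3, 78.4], [0, 5, 70, 136, 4708]) [0.508  0.0298 0.064 ]
([179.1, 138.1], [172, 131, 15, 15, 172]) [0.5502 0.1204 0.064 ]
([203.6, 136.5], [196, 130, 16, 14, 171]) [0.5489 0.1388 0.064 ]
([30.1, 180.0], [16, 172, 31, 14, 225]) [ 0.5848 -0.0028  0.064 ]
([250.6, 224.0], [242, 202, 18, 46, 651]) [0.6278 0.1736 0.064 ]
25.675Traceback (most recent call last):
  File "chk.py", line 5, in <module>
    S=cal("scene");b=blobs(read_camera("scene"),(95,80,40),(120,255,255),4,(350,180,440,250))[0];print(plane(S,[x[0] for x in b],.010).round(3))
                                                                                                       ~~~~~^^^^^^^^^^^^^^^^^^^^^^^^^^
  File "h.py", line 8, in plane
    d=(Rm.T@np.linalg.inv(K)@np.c_[uv,np.ones(len(uv))].T).T
       ~~~~~~~~~~~~~~~~~~~~~^~~~~~~~~~~~~~~~~~~~~~~~~~~~~
ValueError: matmul: Input operand 1 has a mismatch in its core dimension 0, with gufunc signature (n?,k),(k,m?)->(n?,m?) (size 1 is different from 3)
```

View pics/c3.png

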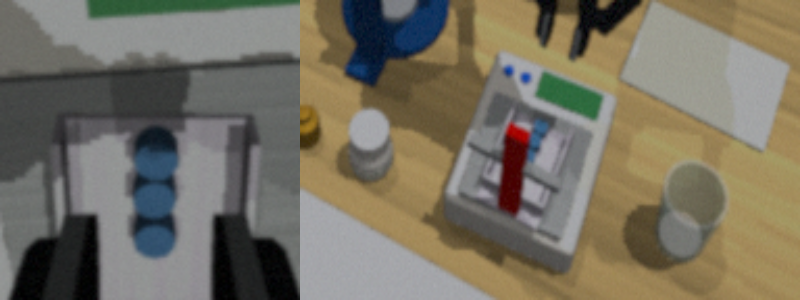

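All three cylinders stand in a row in the scoop (left crop, column 155), and the tile is empty. Next is the lid.

move_arm --series '[5.0,1.0,0,-5.0,0,10,0,5.0,1.2,-5.0,-3.0,0,0,0,5.0,1.2,-5.8,0,0,0,0,5.0,1.2,-5.8,0,0,0,0,5.0,1.2,-5.7,0,0,0,0]'

```text
time: 26.3
tool_pos: [0.5116, -0.051, 0.2339]
tcp_rot: [-0.001, -3.139, -0.0]
wrist_force: [1.9, 0.2, 0.7]
width: 0.588
grip_force: 0.0
```

move_arm --series '[5.0,0,0,0,0,0,10.5,5.0,0,0,0,0,0,10.5,5.0,0,0,0,0,0,10.5,5.0,0,0,0,0,0,10.5,5.0,0,0,0,0,0,10.5]'

```text
time: 26.92
tool_pos: [0.5119, -0.0494, 0.2336]
tcp_rot: [-1.398, -2.81, 0.002]
wrist_force: [1.2, -0.2, -0.1]
width: 0.584
grip_force: 0.0
```

move_arm --series '[5.0,0,0,0,0,0,10.5,5.0,0,0,0,0,0,10.5,5.0,0,0,0,0,0,10.5,5.0,0,0,0,0,0,10.5,5.0,0,0,0,0,0,10.5]'

```text
time: 27.55
tool_pos: [0.512, -0.0494, 0.2336]
tcp_rot: [-2.497, -1.902, 0.004]
wrist_force: [0.2, 0.8, 0.1]
width: 0.586
grip_force: 0.0
```

move_arm --series '[5.0,0,0,0,0,0,10.5,5.0,0,0,0,0,0,10.5,5.0,0,0,0,0,0,10.5,5.0,0,0,0,0,0,10.5,5.0,0,0,0,0,0,10.5]'

```text
time: 28.18
tool_pos: [0.512, -0.0494, 0.2336]
tcp_rot: [-3.082, -0.602, 0.005]
wrist_force: [-0.2, -0.8, -0.1]
width: 0.586
grip_force: 0.0
```

```bash
cat > lid.py <<'E'
from h import *
s=read_state();print(s['time'],s['tool_pos'],s['q'].round(2),s['width'])
C=cal("wrist");im=read_camera("wrist");np.savez("w8.npz",*C,im=im);cv2.imwrite("pics/w8.png",im[:,:,::-1])
for nm,lo,hi,z in(("tab",(5,150,100),(20,255,255),.131),("mark",(22,130,100),(35,255,255),.139)):
    A=np.array([plane(C,[x[0]],z)[0,:2] for x in blobs(im,lo,hi,30)[0]])
    A=A[np.hypot(*(A-[.5185,-.0487]).T)<.09] if len(A) else A
    if len(A): c=A.mean(0);v=A-c;print(nm,A.round(4).tolist(),c.round(4),np.hypot(*v.T).round(4),np.degrees(np.arctan2(v[:,1],v[:,0])).round(1))
print(toolmove((.5185,-.0487,.26),down(np.radians(-84.3))))
E
python3 lid.py
```

```text
28.175 [ 0.51195979 -0.04938365  0.23359745] [-0.14 -0.04  1.95 -0.    1.23  1.04] 0.5855783996641245
tab [[0.5737, -0.0452], [0.4855, -0.0009], [0.4937, -0.0991]] [ 0.5176 -0.0484] [0.0562 0.0573 0.0561] [   3.3  124.1 -115.3]
mark [[0.5845, -0.0403], [0.478, 0.0049]] [ 0.5313 -0.0177] [0.0578 0.0578] [-23. 157.]
(array([ 0.63,  0.18, -2.64]), array([-0.1,  0.2, 16.1]))
```

View pics/w8.png

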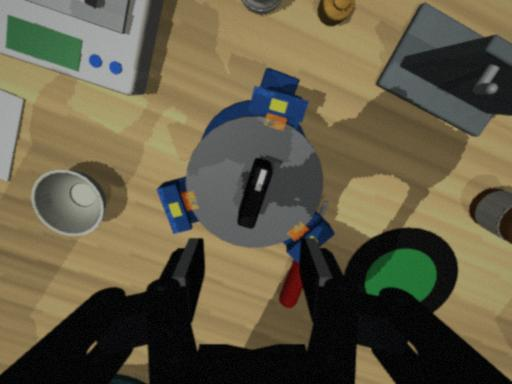

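The lid bar runs from (263,160) to (249,226) in the wrist view. The tabs are under the claws at (275,122), (189,200) and (299,231).

Run:
```python
from h import *
z=np.load("w8.npz");C=(z['arr_0'],z['arr_1'],z['arr_2']);im=z['im']
hsv=cv2.cvtColor(im,cv2.COLOR_RGB2HSV);m=(hsv[:,:,2]<60).astype(np.uint8);m[:150]=0;m[235:]=0;m[:,:225]=0;m[:,285:]=0
n,l,st,ce=cv2.connectedComponentsWithStats(m);i=1+st[1:,4].argmax();m=(l==i).astype(np.uint8)
m=cv2.morphologyEx(m,cv2.MORPH_CLOSE,np.ones((9,9)))
r=cv2.minAreaRect(np.argwhere(m)[:,::-1].astype(np.float32));bx=cv2.boxPoints(r);P=plane(C,bx,.158);print(bx.round(0).tolist(),P.round(4).tolist(),P.mean(0).round(4))
for a,b in((0,1),(1,2)): d=P[b]-P[a];print(np.hypot(*d[:2]).round(4),np.degrees(np.arctan2(d[1],d[0])).round(1))
```

```text
[[225.0, 220.0], [251.0, 149.0], [282.0, 160.0], [256.0, 231.0]] [[0.4929, -0.0352, 0.158], [0.5505, -0.0329, 0.158], [0.5513, -0.056, 0.158], [0.4931, -0.0602, 0.158]] [ 0.522  -0.0461  0.158 ]
0.0576 2.3
0.0232 -87.9
```

move_arm --series '[5.0,0.65,0.15,0,0,0,0,5.0,0,0,0,0,0,8.4,5.0,0,0,0,0,0,8.4,5.0,0,0,3.0,0,0,0,5.0,0,0,0,0,0,0]' --grip_force 60

```text
time: 28.85
tool_pos: [0.5173, -0.0479, 0.2025]
tcp_rot: [-3.136, -0.159, 0.01]
wrist_force: [-0.8, 0.3, 0.8]
width: 0.584
grip_force: 0.0
```

Run:
```python
from h import *
s=read_state();print(s['tool_pos'])
print(toolmove((.5185,-.0485,.147),down(np.radians(-85))))
im=read_camera("wrist");cv2.imwrite("pics/w9.png",im[150:384,120:400,::-1])
```

```text
[ 0.51730148 -0.04791593  0.2024731 ]
(array([0.15, 0.08, 5.55]), array([-0.1,  0.3,  0.8]))
```

View pics/w9.png

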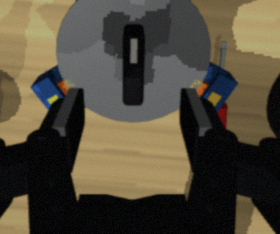

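The bar is vertical in the crop at column 134, midway between the fingers. It is aligned, so I'll descend.

move_arm --series '[5.0,0.15,0.05,2.0,0,0,0,5.0,0,0,2.0,0,0,0,5.0,0,0,1.2,0,0,0,5.0,0,0,0,0,0,0,5.0,0,0,0,0,0,0]'

```text
time: 29.52
tool_pos: [0.5214, -0.0487, 0.1544]
tcp_rot: [3.137, 0.155, 0.002]
wrist_force: [0.1, -0.1, -0.1]
width: 0.586
grip_force: 0.0
```

move_arm --series '[0.6,0,0,0,0,0,0,0.6,0,0,0,0,0,0,0.6,0,0,0,0,0,0,0.6,0,0,0,0,0,0,0.6,0,0,0,0,0,0]'

```text
time: 30.15
tool_pos: [0.5213, -0.0486, 0.1543]
tcp_rot: [3.138, 0.155, 0.002]
wrist_force: [-0.4, -0.9, 5.1]
width: 0.147
grip_force: 61.4
```

move_arm --series '[0.6,0,0,0,0,0,-5,0.6,0,0,0,0,0,-8,0.6,0,0,0,0,0,-8,0.6,0,0,0,0,0,-8,0.6,0,0,0,0,0,0]'

```text
time: 30.78
tool_pos: [0.5216, -0.0485, 0.1544]
tcp_rot: [2.998, 0.936, 0.003]
wrist_force: [0.6, 0.5, 4.8]
width: 0.143
grip_force: 61.6
```

move_arm --series '[0.6,0,0,0,0,0,-8,0.6,0,0,0,0,0,-8,0.6,0,0,0,0,0,-8,0.6,0,0,0,0,0,-5,0.6,0,0,0,0,0,0]'

```text
time: 31.4
tool_pos: [0.5215, -0.0485, 0.1543]
tcp_rot: [2.669, 1.656, 0.003]
wrist_force: [0.1, 0.5, 6.1]
width: 0.142
grip_force: 61.6
```

```bash
python3 lid.py
```

```text
31.4 [ 0.5215035  -0.04850385  0.15434308] [-0.14  0.05  2.02  0.    1.08  0.32] 0.14227163894708433
tab [[0.5472, 0.0038], [0.4581, -0.0483], [0.5589, -0.0984]] [ 0.5214 -0.0476] [0.0575 0.0633 0.0631] [  63.4 -179.4  -53.5]
mark [[0.5845, -0.0401], [0.4781, 0.005], [0.492, -0.1098]] [ 0.5182 -0.0483] [0.0668 0.0667 0.0668] [   7.1  127.  -113. ]
(array([ -0.14,  -0.24, -10.57]), array([ 0.1, -0.1, 57.9]))
```

move_arm --series '[0.6,0,0,-0.5,0,0,0,0.6,0,0,-0.5,0,0,0,0.6,0,0,0,0,0,0]'

```text
time: 31.82
tool_pos: [0.5206, -0.0487, 0.1634]
tcp_rot: [-2.67, -1.656, 0.0]
wrist_force: [-0.6, 0.1, -3.5]
width: 0.144
grip_force: 60.5
```

move_arm --series '[0.6,0,0,-2.0,0,0,0,0.6,0,0,-4.0,0,0,0,0.6,0,0,-4.0,0,0,0,0.6,0,0,0,0,0,0]'

```text
time: 32.33
tool_pos: [0.5231, -0.0489, 0.2674]
tcp_rot: [2.665, 1.654, 0.009]
wrist_force: [1.1, -0.5, -2.3]
width: 0.14
grip_force: 60.7
```

Run:
```python
from h import *
s=read_state();print(s['tool_pos'],s['wrist_force'],s['width'],s['q'].round(2))
D=cal("scene");im=read_camera("scene")
b=blobs(im,(45,120,60),(75,255,255),100)[0];print([plane(D,[x[0]],.003).round(4) for x in b])
t=np.array([.430,-.3085,.20])
print(toolmove(t,down(np.radians(-27))),toolmove(t,down(np.radians(-60))))
```

```text
[ 0.52313258 -0.04894877  0.2673751 ] [ 1.05720103 -0.5008225  -2.27622215] 0.14044566047832419 [-0.14 -0.04  1.89 -0.    1.29  0.32]
[array([[ 0.4338, -0.3096,  0.003 ]]), array([[0.5256, 0.1788, 0.003 ]])]
(array([-27.35,   3.3 ,   6.46]), array([ 0.2, -0.1,  0.6])) (array([-27.35,   3.3 ,   6.46]), array([ 0.2, -0.1, 33.6]))
```

move_arm --series '[0.6,-5.0,0.6,0,0,0,0,0.6,-5.6,0.7,0,0,0,0,0.6,-5.6,0.7,0,0,0,0,0.6,-5.6,0.7,0,0,0,0,0.6,-5.4,0.6,0,0,0,0]'

```text
time: 33.0
tool_pos: [0.4276, -0.3077, 0.2607]
tcp_rot: [-2.666, -1.654, 0.002]
wrist_force: [-0.1, -0.5, -2.2]
width: 0.139
grip_force: 60.5
```

move_arm --series '[0.6,0,0,3,0,0,0,0.6,0,0,5,0,0,0,0.6,0,0,4,0,0,0,0.6,0,0,2,0,0,0,0.6,0,0,0,0,0,0]'

```text
time: 33.62
tool_pos: [0.4264, -0.3046, 0.1189]
tcp_rot: [-2.662, -1.652, 0.005]
wrist_force: [0.3, 0.4, -2.6]
width: 0.144
grip_force: 60.5
```

Run:
```python
from h import *
s=read_state();print(s['tool_pos'],s['wrist_force'])
print(toolmove((.4333,-.3065,.0383),down(np.radians(-27))))
```

```text
[ 0.42642719 -0.3046085   0.11890942] [ 0.33870256  0.43134087 -2.55238252]
(array([0.12, 0.77, 8.05]), array([-0.5, -0.1,  0.6]))
```

move_arm --series '[0.6,0.1,0.6,2,0,0,0,0.6,0,0,3,0,0,0,0.6,0,0,2,0,0,0,0.6,0,0,0.4,0,0,0,0.6,0,0,0,0,0,0]'

```text
time: 34.25
tool_pos: [0.4357, -0.309, 0.05]
tcp_rot: [2.669, 1.656, 0.0]
wrist_force: [0.4, -0.4, -1.7]
width: 0.139
grip_force: 60.5
```

move_arm --series '[0.6,0,0,0.2,0,0,0,0.6,0,0,0.2,0,0,0,0.6,0,0,0,0,0,0]'

```text
time: 34.62
tool_pos: [0.4355, -0.3089, 0.0457]
tcp_rot: [2.669, 1.656, 0.0]
wrist_force: [-0.3, -0.5, -2.4]
width: 0.147
grip_force: 60.5
```

Run:
```python
from h import *
s=read_state();print(s['tool_pos'],s['wrist_force'])
print(toolmove((.4333,-.3065,.0383),down(np.radians(-27))))
```

```text
[ 0.43547457 -0.30885325  0.04570627] [-0.30095863 -0.4801199  -2.35669047]
(array([ 0.11, -0.3 ,  0.74]), array([0. , 0. , 0.6]))
```

move_arm --series '[0.6,0.1,-0.3,0.2,0,0,0,0.6,0,0,0.2,0,0,0,0.6,0,0,0.2,0,0,0,0.6,0,0,0,0,0,0]'

```text
time: 35.12
tool_pos: [0.4329, -0.3064, 0.0391]
tcp_rot: [-2.669, -1.656, 0.0]
wrist_force: [-0.2, 1.1, -3.1]
width: 0.146
grip_force: 60.5
```

move_arm --series '[0.6,0,0,0.15,0,0,0,0.6,0,0,0,0,0,0]'

```text
time: 35.38
tool_pos: [0.4333, -0.3067, 0.0384]
tcp_rot: [2.669, 1.656, 0.0]
wrist_force: [-1.5, 0.8, 1.9]
width: 0.147
grip_force: 61.1
```

move_arm --series '[2.5,0,0,0,0,0,0,4.0,0,0,0,0,0,0,4.0,0,0,-2.0,0,0,0,5.0,0,0,-5,0,0,0,5.0,0,0,-6,0,0,0]'

```text
time: 36.0
tool_pos: [0.4322, -0.3058, 0.1679]
tcp_rot: [-2.667, -1.655, 0.002]
wrist_force: [1.2, 0.1, 0.4]
width: 0.585
grip_force: 0.0
```

move_arm --series '[5.0,0,0,-6,0,0,0,5.0,0,0,-6,0,0,0,5,0,0,0,0,0,0]'

```text
time: 36.38
tool_pos: [0.4361, -0.3088, 0.2953]
tcp_rot: [2.659, 1.65, 0.007]
wrist_force: [0.7, -0.3, -0.1]
width: 0.586
grip_force: 0.0
```

Run:
```python
from h import *
s=read_state();print(s['time'],s['tool_pos'])
C=cal("wrist");im=read_camera("wrist");cv2.imwrite("pics/w10.png",im[:,:,::-1])
A=np.array([plane(C,[x[0]],.015)[0,:2] for x in blobs(im,(5,150,100),(20,255,255),30)[0]]);print('tabs',A.round(4).tolist())
A=A[np.hypot(*(A-[.432,-.309]).T)<.09];print(len(A),A.mean(0),np.hypot(*(A-A.mean(0)).T))
b,l=blobs(im,(45,80,30),(80,255,255),5);print([x for x in b if x[1][4]>60])
hsv=cv2.cvtColor(im,cv2.COLOR_RGB2HSV);m=((hsv[:,:,2]<55)).astype(np.uint8)
n,l,st,ce=cv2.connectedComponentsWithStats(m);print([(ce[i].round(0).tolist(),st[i].tolist()) for i in range(1,n) if st[i,4]>300])
S=cal("scene");ims=read_camera("scene");A=np.array([plane(S,[x[0]],.015)[0,:2] for x in blobs(ims,(5,150,100),(20,255,255),3)[0]]);print('scene tabs',A.round(3).tolist())
print(toolmove((.69,.1736,.28),down(np.radians(-90))),s['q'])
```

```text
36.375 [ 0.4361123  -0.30879731  0.29530605]
tabs [[0.4593, -0.2532], [0.3716, -0.3124], [0.4646, -0.3587]]
3 [ 0.43182493 -0.30810302] [0.06139574 0.06041382 0.06030349]
[]
[([426.0, 21.0], [387, 0, 84, 55, 2978]), ([245.0, 145.0], [191, 95, 110, 110, 3991]), ([247.0, 159.0], [241, 137, 13, 41, 373]), ([310.0, 321.0], [0, 180, 512, 204, 49369])]
scene tabs [[0.372, -0.313], [0.341, -0.175], [0.35, -0.16], [0.47, -0.362], [0.462, -0.255], [0.727, -0.685], [0.734, -0.655], [0.729, -0.631], [0.75, -0.653], [0.726, -0.622], [0.728, -0.611], [0.749, -0.63], [0.74, -0.613], [0.762, -0.646], [0.758, -0.603], [0.768, -0.619], [0.782, -0.622], [0.778, -0.612], [0.785, -0.603], [0.798, -0.605], [0.688, -0.076]]
(array([54.44,  1.66,  0.87]), array([ 0.1, -0. , 63.6])) [-6.62759001e-01 -4.33890325e-02  1.84037252e+00  3.98169154e-05
  1.33126885e+00 -2.02891414e-01]
```

The lid lies centred on the mat at about 0.432, -0.308. Now back to the scoop.

move_arm --series '[5.0,0,0,0,0,0,10.6,5.0,0,0,0,0,0,10.6,5.0,0,0,0,0,0,10.6,5.0,0,0,0,0,0,10.6,5.0,0,0,0,0,0,10.6]' --grip_force 90

```text
time: 37.1
tool_pos: [0.432, -0.3056, 0.2848]
tcp_rot: [-3.125, -0.282, 0.006]
wrist_force: [-0.2, -0.7, 0.7]
width: 0.588
grip_force: 0.0
```

move_arm --series '[5.0,0,0,0,0,0,10.6,5.0,2.8,-5.0,0,0,0,0,5.0,2.8,-5.4,0,0,0,0,5.0,2.8,-5.4,0,0,0,0,5.0,2.8,-5.4,0,0,0,0]'

```text
time: 37.72
tool_pos: [0.5442, -0.0925, 0.285]
tcp_rot: [-3.141, -0.001, 0.007]
wrist_force: [0.5, -0.4, -0.4]
width: 0.587
grip_force: 0.0
```

move_arm --series '[5.0,2.8,-5.4,0,0,0,0,5.0,2.8,-5.4,0,0,0,0,5.0,2.8,-5.4,0,0,0,0,5.0,2.8,-5.4,0,0,0,0,5.0,0,0,0,0,0,0]'

```text
time: 38.35
tool_pos: [0.6564, 0.1256, 0.2836]
tcp_rot: [-3.141, -0.009, 0.009]
wrist_force: [-0.9, -0.4, -0.1]
width: 0.585
grip_force: 0.0
```

Run:
```python
from h import *
s=read_state();print(s['tool_pos'],s['q'].round(2))
C=cal("wrist");im=read_camera("wrist");cv2.imwrite("pics/w11.png",im[:,:,::-1])
for x in blobs(im,(0,150,70),(8,255,255),20)[0]: print(x,plane(C,[x[0]],.180).round(4))
for x in blobs(im,(95,80,40),(120,255,255),30)[0]: print(x,plane(C,[x[0]],.064)[0].round(4))
print(toolmove((.6905,.1736,.1646),down(np.radians(-90))))
```

```text
[0.65644665 0.12559748 0.28359003] [0.15 0.23 1.56 0.   1.35 1.72]
([192.5, 152.0], [180, 145, 27, 15, 335]) [[0.6904 0.1732 0.18  ]]
([212.6, 185.9], [207, 167, 12, 38, 348]) [0.6256 0.1738 0.064 ]
([372.2, 187.7], [358, 180, 27, 18, 308]) [ 0.6243 -0.0231  0.064 ]
([345.3, 240.2], [323, 207, 54, 73, 1738]) [0.5519 0.0025 0.064 ]
([258.7, 230.6], [255, 227, 8, 8, 55]) [0.5651 0.1162 0.064 ]
([243.9, 231.5], [240, 228, 9, 8, 59]) [0.5637 0.1354 0.064 ]
([409.6, 244.5], [390, 236, 41, 19, 483]) [ 0.5461 -0.0828  0.064 ]
([386.8, 249.2], [385, 243, 5, 12, 37]) [ 0.5389 -0.0538  0.064 ]
([448.0, 305.1], [436, 293, 26, 26, 214]) [ 0.4501 -0.1539  0.064 ]
([461.8, 315.3], [448, 304, 28, 28, 239]) [ 0.4326 -0.1775  0.064 ]
(array([ 3.56, -5.01, 11.91]), array([0.1, 0.3, 0.2]))
```

move_arm --series '[5.0,3.4,-4.8,0,0,0,0,5.0,0,0,0,0,0,0,5.0,0,0,4,0,0,0,5.0,0,0,3,0,0,0,5.0,0,0,0,0,0,0]'

```text
time: 39.02
tool_pos: [0.6874, 0.1673, 0.2131]
tcp_rot: [3.139, -0.001, -0.014]
wrist_force: [-0.8, 0.4, -0.4]
width: 0.585
grip_force: 0.0
```

Run:
```python
from h import *
print(read_state()['tool_pos'],toolmove((.6904,.1734,.156),down(np.radians(-90))))
```

```text
[0.68740405 0.16730887 0.2131285 ] (array([ 0.35, -0.62,  5.71]), array([ 0.1,  0.5, -0. ]))
```

move_arm --series '[5.0,0.3,-0.6,0,0,0,0,5.0,0,0,2.5,0,0,0,5.0,0,0,2.0,0,0,0,5.0,0,0,0.8,0,0,0,5.0,0,0,0,0,0,0]'

```text
time: 39.65
tool_pos: [0.6934, 0.1756, 0.1643]
tcp_rot: [3.141, 0.001, -0.002]
wrist_force: [0.1, -0.5, 0.6]
width: 0.588
grip_force: 0.0
```

Run:
```python
from h import *
print(read_state()['tool_pos'],read_state()['wrist_force'],toolmove((.6904,.1734,.156),down(np.radians(-90))))
```

```text
[0.69337516 0.1755898  0.16433466] [ 0.09443239 -0.5436873   0.63579726] (array([-0.3 ,  0.22,  0.83]), array([0. , 0.1, 0. ]))
```

move_arm --series '[5.0,-0.2,0.2,0.5,0,0,0,5.0,0,0,0.1,0,0,0,5.0,0,0,0,0,0,0]'

```text
time: 40.02
tool_pos: [0.6919, 0.1737, 0.1592]
tcp_rot: [-3.142, -0.001, -0.001]
wrist_force: [-0.4, -0.8, -0.5]
width: 0.586
grip_force: 0.0
```

move_arm --series '[1.2,0,0,0,0,0,0,1.2,0,0,0,0,0,0,1.2,0,0,0,0,0,0,1.2,0,0,0,0,0,0,1.2,0,0,-0.5,0,0,0]'

```text
time: 40.65
tool_pos: [0.6908, 0.1736, 0.1629]
tcp_rot: [3.141, 0.001, -0.004]
wrist_force: [-0.1, 0.2, -1.7]
width: 0.239
grip_force: 88.0
```

move_arm --series '[1.2,0,0,-1.0,0,0,0,1.2,0,0,-2.0,0,0,0,1.2,0,0,-3.0,0,0,0,1.2,0,0,-3.0,0,-3,0,1.2,0,0,-2,0,0,0]'

```text
time: 41.28
tool_pos: [0.6941, 0.1738, 0.2772]
tcp_rot: [-3.14, -0.001, 0.076]
wrist_force: [0.1, 0.7, -1.0]
width: 0.238
grip_force: 88.1
```

```bash
cat > pour.py <<'E'
import sys
from h import *
# scoop frame under tool: TCP at scoop (0.049,0,zt); tilt th about scoop -y => lip down; lip at world L, scoop yaw a
th,zl,xl=float(sys.argv[1]),float(sys.argv[2]),float(sys.argv[3]);zt=float(sys.argv[4]);a=np.radians(float(sys.argv[5]))
c=np.array([.5182,-.0485])
Rs=R.from_euler('ZY',[a,-np.radians(th)])   # scoop orientation
Rt=Rs*R.from_rotvec(down(-np.pi/2))
lip=np.array([c[0]+xl*np.cos(a),c[1]+xl*np.sin(a),zl])
T=lip+Rs.apply([.049+.042,0,zt])
s=read_state();print(s['time'],s['tool_pos'].round(4),s['q'].round(2),s['wrist_force'].round(1),s['width']);print('T',T.round(4),toolmove(T,Rt.as_rotvec()))
E
python3 pour.py -3 .19 .02 .1045 -4
python3 - <<'E'
from h import *
C=cal("wrist");im=read_camera("wrist")
for x in blobs(im,(95,80,40),(120,255,255),30)[0]: print(x)
E
```

```text
41.275 [0.6941 0.1738 0.2772] [0.21 0.35 1.42 0.01 1.41 1.77] [ 0.1  0.7 -1. ] 0.23777596783101165
T [ 0.6343 -0.0566  0.2896] (array([-6.05, 23.04, -0.96]), array([ 0.2, -0.2,  4. ]))
([379.8, 248.6], [353, 198, 64, 95, 2333])
([444.6, 253.0], [434, 251, 23, 5, 51])
([451.3, 271.3], [433, 264, 39, 16, 378])
([427.3, 272.7], [425, 266, 6, 13, 55])
([482.0, 326.0], [465, 313, 33, 26, 324])
([494.6, 336.8], [479, 324, 32, 28, 291])
```

Run:
```python
from h import *
P=np.array([.628,.174,.175])
for n in("scene","side"):
    C=cal(n);im=read_camera(n);u=proj(C,P)[0];print(n,u.round(0),[(x[0],x[1][4]) for x in blobs(im,(95,70,30),(120,255,255),4,(u[0]-30,u[1]-30,u[0]+30,u[1]+30))[0]])
```

```text
scene [318. 219.] []
side [264. 132.] [([259.6, 128.7], 33), ([267.4, 127.6], 15)]
```

move_arm --series '[1.2,-1.0,3.0,-0.8,0,0,0,1.2,-1.3,5.0,-0.2,0,0,0,1.2,-1.3,5.0,0,0,0,0,1.2,-1.3,5.0,0,0,0,0,1.2,-1.2,5.0,0,0,0,4]'

```text
time: 42.05
tool_pos: [0.6308, -0.0576, 0.285]
tcp_rot: [3.137, -0.11, -0.086]
wrist_force: [0.8, -0.6, -1.6]
width: 0.242
grip_force: 88.3
```

```bash
python3 pour.py -3 .19 .02 .1045 -4;python3 pour.py 0 .17 .02 .1045 -4; python3 pour.py 20 .15 .02 .1045 -4;python3 - <<'E'
from h import *
P=np.array([.575,-.052,.19])
for n in("scene","side"):
    C=cal(n);im=read_camera(n);u=proj(C,P)[0];print(n,u.round(0),[(x[0],x[1][4]) for x in blobs(im,(95,70,30),(120,255,255),4,(u[0]-30,u[1]-30,u[0]+30,u[1]+30))[0]])
E
```

```text
42.05 [ 0.6308 -0.0576  0.285 ] [-0.13  0.2   1.6  -0.01  1.4   1.52] [ 0.8 -0.6 -1.6] 0.24161154585191696
T [ 0.6343 -0.0566  0.2896] (array([ 0.31, -0.12, -0.48]), array([ 0.2,  0.1, -0. ]))
42.05 [ 0.6308 -0.0576  0.285 ] [-0.13  0.2   1.6  -0.01  1.4   1.52] [ 0.8 -0.6 -1.6] 0.24161154585191696
T [ 0.6289 -0.0562  0.2745] (array([-0.14, -0.12,  1.06]), array([ 0.2,  3.1, -0. ]))
42.05 [ 0.6308 -0.0576  0.285 ] [-0.13  0.2   1.6  -0.01  1.4   1.52] [ 0.8 -0.6 -1.6] 0.24161154585191696
T [ 0.5878 -0.0534  0.2793] (array([-4.28, -0.12,  0.81]), array([ 0.2, 23.1,  0. ]))
scene [230. 157.] [([233.5, 146.4], 118), ([237.9, 179.4], 186), ([256.9, 180.3], 32)]
side [274. 172.] [([246.0, 173.5], 6), ([265.6, 174.9], 49), ([274.7, 174.0], 22), ([248.5, 177.0], 8), ([275.3, 191.9], 151)]
```

```bash
cat > seq.py <<'E'
import sys
from h import *
a=np.radians(-4);c=np.array([.5182,-.0485]);zt=.1045
def pose(th,zl,xl):
    Rs=R.from_euler('ZY',[a,-np.radians(th)]);lip=np.array([c[0]+xl*np.cos(a),c[1]+xl*np.sin(a),zl])
    return lip+Rs.apply([.091,0,zt]),Rs*R.from_rotvec(down(-np.pi/2))
s=read_state();p,Rp=s['tool_pos'],R.from_rotvec(s['tcp_rot'])
print(p.round(4),s['q'].round(2),s['width'].round(3))
for w in sys.argv[1:]:
    T,Rt=pose(*map(float,w.split(',')))
    print(w,T.round(3),(Rp.inv().apply(T-p)*100).round(2),(Rp.inv()*Rt).as_rotvec(degrees=True).round(1));p,Rp=T,Rt
E
python3 seq.py 5,.175,.02 15,.155,.02 25,.145,.02 35,.142,.02 45,.142,.02 50,.142,.02
```

```text
Traceback (most recent call last):
  File "seq.py", line 8, in <module>
    print(p.round(4),s['q'].round(2),s['width'].round(3))
                                     ^^^^^^^^^^^^^^^^
AttributeError: 'float' object has no attribute 'round'
```

```bash
sed -i "s/s\['width'\].round(3)/s['width'],s['time']/" seq.py
python3 seq.py 5,.175,.02 15,.155,.02 25,.145,.02 35,.142,.02 45,.142,.02 50,.142,.02
```

```text
[ 0.6302 -0.0611  0.2853] [-0.13  0.2   1.6  -0.01  1.4   1.52] 0.23285322076442042 42.15
5,.175,.02 [ 0.619 -0.056  0.287] [-1.11 -0.47 -0.12] [ 0.4  8.2 -0.3]
15,.155,.02 [ 0.599 -0.054  0.279] [-2.13 -0.    0.57] [-0. 10.  0.]
25,.145,.02 [ 0.576 -0.053  0.278] [-2.21  0.   -0.46] [-0. 10.  0.]
35,.142,.02 [ 0.553 -0.051  0.28 ] [-2.08 -0.   -1.15] [-0. 10.  0.]
45,.142,.02 [ 0.529 -0.049  0.28 ] [-1.95 -0.   -1.42] [-0. 10.  0.]
50,.142,.02 [ 0.517 -0.048  0.279] [-0.95  0.   -0.75] [-0.  5.  0.]
```

move_arm --series '[1.2,-1.1,-0.4,-0.1,0,8,0,1.2,-1.0,0,0.4,0,5,0,1.2,-1.1,0,0.2,0,5,0,1.2,0,0,0,0,0,0]'

```text
time: 42.65
tool_pos: [0.5982, -0.0492, 0.2768]
tcp_rot: [3.103, -0.105, 0.399]
wrist_force: [-0.1, -0.1, -2.5]
width: 0.239
grip_force: 88.6
```

```bash
python3 seq.py 15,.15,.02 20,.145,.02 25,.142,.02 30,.142,.02 35,.142,.02 40,.142,.02 45,.142,.02 50,.142,.02
```

```text
[ 0.5982 -0.0492  0.2768] [-0.13 -0.06  1.91  0.02  1.04  1.5 ] 0.2393598329826796 42.65
15,.15,.02 [ 0.599 -0.054  0.274] [0.04 0.49 0.25] [0.1 0.3 0.1]
20,.145,.02 [ 0.588 -0.053  0.274] [-1.07  0.   -0.27] [-0.  5.  0.]
25,.142,.02 [ 0.576 -0.053  0.275] [-1.05  0.   -0.47] [-0.  5.  0.]
30,.142,.02 [ 0.565 -0.052  0.278] [-0.95  0.   -0.75] [-0.  5. -0.]
35,.142,.02 [ 0.553 -0.051  0.28 ] [-0.95 -0.   -0.75] [-0.  5.  0.]
40,.142,.02 [ 0.541 -0.05   0.281] [-0.95  0.   -0.75] [-0.  5.  0.]
45,.142,.02 [ 0.529 -0.049  0.28 ] [-0.95 -0.   -0.75] [-0.  5.  0.]
50,.142,.02 [ 0.517 -0.048  0.279] [-0.95  0.   -0.75] [-0.  5.  0.]
```

move_arm --series '[1.2,0,0.3,0.2,0,0,0,1.2,-1.0,0,-0.3,0,5,0,1.2,-1.0,0,-0.5,0,5,0,1.2,-0.95,0,-0.75,0,5,0,1.2,0,0,0,0,0,0]'

```text
time: 43.28
tool_pos: [0.568, -0.0509, 0.2815]
tcp_rot: [3.014, -0.103, 0.803]
wrist_force: [0.0, -0.5, -1.7]
width: 0.236
grip_force: 88.6
```

```bash
cat > blue.py <<'E'
from h import *
P=np.array([.55,-.05,.16])
for n in("scene","side"):
    C=cal(n);im=read_camera(n);u=proj(C,P)[0];print(n,u.round(0),[(x[0],x[1][4]) for x in blobs(im,(95,70,30),(120,255,255),4,(u[0]-35,u[1]-35,u[0]+35,u[1]+35))[0]])
    cv2.imwrite(f"pics/{n}_p.png",im[:,:,::-1])
E
python3 seq.py 30,.142,.02 35,.142,.02 40,.142,.02;python3 blue.py
```

```text
[ 0.568  -0.0509  0.2815] [-0.16 -0.28  2.15  0.06  0.75  1.45] 0.23579361435258708 43.275
30,.142,.02 [ 0.565 -0.052  0.278] [-0.46  0.11  0.14] [0.1 0.1 0.1]
35,.142,.02 [ 0.553 -0.051  0.28 ] [-0.95 -0.   -0.75] [-0.  5.  0.]
40,.142,.02 [ 0.541 -0.05   0.281] [-0.95  0.   -0.75] [-0.  5.  0.]
scene [237. 159.] [([232.6, 144.3], 22), ([268.5, 156.1], 59), ([233.5, 156.8], 69), ([234.1, 183.1], 349), ([262.2, 184.7], 212)]
side [265. 182.] [([246.0, 173.5], 6), ([234.8, 183.7], 111), ([248.5, 177.0], 8), ([266.8, 181.7], 22), ([274.3, 203.9], 299), ([259.1, 188.4], 19), ([248.4, 209.8], 181)]
```

move_arm --series '[1.2,-0.4,0,0.2,0,0,0,1.2,-0.95,0,-0.75,0,5,0,1.2,-0.95,0,-0.75,0,5,0,1.2,0,0,0,0,0,0,1.2,0,0,0,0,0,0]'

```text
time: 44.0
tool_pos: [0.5437, -0.0494, 0.2823]
tcp_rot: [2.925, -0.099, 1.065]
wrist_force: [0.2, -0.1, -0.1]
width: 0.237
grip_force: 88.6
```

```bash
python3 seq.py 40,.142,.02 45,.142,.02 50,.142,.02;python3 blue.py
```

```text
[ 0.5437 -0.0494  0.2823] [-0.18 -0.43  2.31  0.13  0.57  1.38] 0.2374106638624152 44.0
40,.142,.02 [ 0.541 -0.05   0.281] [-0.34  0.09 -0.06] [ 0.1 -0.   0.2]
45,.142,.02 [ 0.529 -0.049  0.28 ] [-0.95 -0.   -0.75] [-0.  5.  0.]
50,.142,.02 [ 0.517 -0.048  0.279] [-0.95  0.   -0.75] [-0.  5.  0.]
scene [237. 159.] [([218.5, 143.0], 4), ([234.3, 143.9], 7), ([268.5, 156.3], 58), ([233.9, 182.5], 373), ([262.2, 184.7], 214)]
side [265. 182.] [([246.0, 173.5], 6), ([234.7, 183.8], 112), ([248.5, 177.0], 8), ([274.3, 203.3], 307), ([248.4, 209.8], 181)]
```

move_arm --series '[1.2,-1.2,0,-0.75,0,5,0,1.2,-0.9,0,-0.75,0,5,0,1.2,0,0,0,0,0,0,1.2,0,0,0,0,0,0,1.2,0,0,0,0,0,0]'

```text
time: 44.72
tool_pos: [0.5184, -0.0476, 0.2802]
tcp_rot: [2.815, -0.094, 1.315]
wrist_force: [-0.0, 0.2, -2.0]
width: 0.239
grip_force: 88.6
```

```bash
python3 seq.py 50,.142,.02 40,.16,.03;python3 blue.py
python3 - <<'E'
from h import *
J=np.array([[.5182,-.0485,.03],[.5182,-.0485,.1]])
ims=[]
for n in("scene","side"):
    C=cal(n);u=proj(C,J);print(n,u.round(0).tolist());im=cv2.imread(f"pics/{n}_p.png");x,y=u.mean(0).astype(int)
    ims.append(cv2.resize(im[y-60:y+60,x-65:x+65],(390,360),interpolation=cv2.INTER_CUBIC))
cv2.imwrite("pics/p1.png",np.hstack(ims))
E
```

```text
[ 0.5184 -0.0476  0.2802] [-0.21 -0.57  2.47  0.28  0.38  1.22] 0.23900364088678464 44.725
50,.142,.02 [ 0.517 -0.048  0.279] [-0.21  0.09 -0.05] [ 0.1 -0.1  0.2]
40,.16,.03 [ 0.551 -0.051  0.299] [3.7  0.   1.35] [  0. -10.  -0.]
scene [237. 159.] [([220.2, 141.8], 8), ([268.5, 156.2], 58), ([233.8, 182.6], 368), ([262.2, 184.7], 213)]
side [265. 182.] [([246.0, 173.5], 6), ([234.8, 183.7], 111), ([248.5, 177.0], 8), ([274.3, 202.6], 320), ([248.4, 209.8], 181)]
scene [[246.0, 185.0], [245.0, 167.0]]
side [[253.0, 217.0], [253.0, 200.0]]
```

```bash
python3 seq.py 42,.155,.02 34,.165,.025 26,.18,.03 16,.19,.03 6,.195,.03 0,.2,.03
```

```text
[ 0.518  -0.0475  0.2794] [-0.21 -0.57  2.47  0.28  0.38  1.22] 0.2369223923474366 44.825
42,.155,.02 [ 0.536 -0.05   0.294] [2.24 0.1  0.47] [ 0.1 -8.1  0.2]
34,.165,.025 [ 0.56  -0.051  0.303] [2.41 0.   0.96] [ 0. -8. -0.]
26,.18,.03 [ 0.584 -0.053  0.314] [2.62 0.   0.4 ] [ 0. -8. -0.]
16,.19,.03 [ 0.607 -0.055  0.316] [ 2.11 -0.    0.84] [  0. -10.  -0.]
6,.195,.03 [ 0.628 -0.056  0.308] [ 1.81 -0.    1.26] [  0. -10.  -0.]
0,.2,.03 [ 0.639 -0.057  0.304] [1.09 0.   0.51] [ 0. -6. -0.]
```

move_arm --series '[1.2,2.2,0,0.5,0,-8,0,1.2,2.4,0,1.0,0,-8,0,1.2,2.6,0,0.4,0,-8,0,1.2,2.1,0,0.8,0,-10,0,1.2,1.8,0,1.2,0,-10,0]'

```text
time: 45.45
tool_pos: [0.6289, -0.0551, 0.3098]
tcp_rot: [3.127, -0.108, 0.164]
wrist_force: [0.9, -0.2, -0.7]
width: 0.241
grip_force: 88.6
```

move_arm --series '[1.2,1.1,0,0.4,0,-6,0,1.2,0,-5,-1.5,0,0,0,1.2,0.5,-5,0,0,0,0,1.2,0.5,-5,0,0,0,0,1.2,0,0,0,0,0,0]'

```text
time: 46.08
tool_pos: [0.6588, 0.0973, 0.3181]
tcp_rot: [3.137, -0.101, 0.001]
wrist_force: [-0.4, -0.1, -2.0]
width: 0.238
grip_force: 88.9
```

Run:
```python
from h import *
s=read_state();print(s['time'],s['tool_pos'],s['tcp_rot'],s['wrist_force'],s['width'])
J=np.array([[.5182,-.0485,.03],[.5182,-.0485,.1]])
ims=[]
for n in("scene","side"):
    C=cal(n);im=read_camera(n)[:,:,::-1];u=proj(C,J);x,y=u.mean(0).astype(int);ims.append(cv2.resize(im[y-60:y+60,x-65:x+65],(390,360),interpolation=cv2.INTER_CUBIC))
    P=np.array([s['tool_pos']+[-.05,0,-.095]]);v=proj(C,P)[0].astype(int);ims.append(cv2.resize(im[v[1]-25:v[1]+25,v[0]-41:v[0]+41],(390,238),interpolation=cv2.INTER_CUBIC))
cv2.imwrite("pics/p2.png",np.vstack([np.hstack(ims[0::2]),np.hstack(ims[1::2])]))
print(toolmove((.6904,.1736,.30),down(np.radians(-90))))
```

```text
46.075 [0.65881228 0.09729189 0.31809927] [ 3.13746424e+00 -1.01429412e-01  1.00521708e-03] [-0.39217345 -0.07520751 -2.02251564] 0.23841699172536496
(array([ 2.67, -8.18,  1.79]), array([ 0.3, -0. , -3.9]))
```

View pics/p2.png

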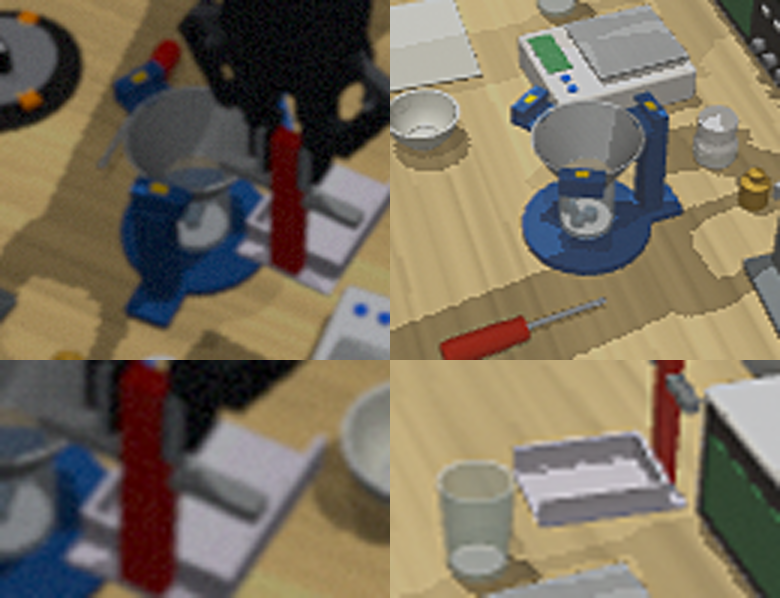

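The scoop is empty (lower crops). The cylinders show through the jar glass at (575-595,215), the lid is on the mat, and nothing is on the bench around the station. Now the scoop goes back to the pan.

move_arm --series '[1.2,0,0,0,0,0,-3.9,1.2,1.5,-4.0,0,0,0,0,1.2,1.5,-3.5,0,0,0,0,1.2,0,0,3,0,0,0,1.2,0,0,0,0,0,0]'

```text
time: 46.8
tool_pos: [0.6863, 0.1667, 0.2847]
tcp_rot: [3.136, -0.003, -0.01]
wrist_force: [-1.0, -0.5, -2.1]
width: 0.24
grip_force: 88.9
```

```bash
cat > fin.py <<'E'
from h import *
s=read_state();print(s['tool_pos'],s['wrist_force'],toolmove((.689,.1725,.160),down(np.radians(-90))))
E
python3 fin.py
```

```text
[0.68631522 0.16667835 0.28473422] [-1.00420504 -0.46368485 -2.10262784] (array([ 0.34, -0.65, 12.47]), array([ 0.3,  0.3, -0.1]))
```

move_arm --series '[1.2,0.3,-0.5,3,0.3,0.3,0,1.2,0,0,4,0,0,0,1.2,0,0,3,0,0,0,1.2,0,0,0,0,0,0,1.2,0,0,0,0,0,0]'

```text
time: 47.42
tool_pos: [0.6922, 0.1726, 0.1906]
tcp_rot: [-3.14, 0.003, -0.012]
wrist_force: [0.6, 0.6, -0.8]
width: 0.239
grip_force: 89.0
```

```bash
python3 fin.py
```

```text
[0.69222409 0.17257049 0.19058143] [ 0.64033558  0.57145934 -0.77146199] (array([-0.35,  0.01,  3.06]), array([-0.1, -0.5, -0.1]))
```

move_arm --series '[1.2,-0.2,0,1.5,0,-0.3,0,1.2,0,0,0.7,0,0,0,1.2,0,0,0.3,0,0,0,1.2,0,0,0,0,0,0,1.2,0,0,0,0,0,0]'

```text
time: 48.05
tool_pos: [0.6892, 0.1734, 0.1636]
tcp_rot: [-3.14, 0.001, -0.001]
wrist_force: [-0.1, 0.8, -1.7]
width: 0.242
grip_force: 89.0
```

```bash
python3 fin.py
```

```text
[0.68922575 0.17343866 0.16357211] [-0.06229283  0.77279676 -1.6945972 ] (array([-0.02,  0.09,  0.36]), array([-0.1, -0. , -0. ]))
```

move_arm --series '[1.2,0,0.1,0.15,0,0,0,1.2,0,0,0.15,0,0,0,1.2,0,0,0,0,0,0]'

```text
time: 48.42
tool_pos: [0.6889, 0.1723, 0.1601]
tcp_rot: [-3.14, 0.001, 0.001]
wrist_force: [0.3, -1.6, -2.1]
width: 0.24
grip_force: 89.0
```

move_arm --series '[1.2,0,0,0.1,0,0,0,1.2,0,0,0.1,0,0,0,1.2,0,0,0,0,0,0]'

```text
time: 48.8
tool_pos: [0.6894, 0.1724, 0.1595]
tcp_rot: [-3.14, 0.001, -0.002]
wrist_force: [-1.4, -0.3, 5.8]
width: 0.234
grip_force: 89.8
```

Contact. Release and retreat.

move_arm --series '[2.5,0,0,-0.05,0,0,0,4.0,0,0,0,0,0,0,5.0,0,0,0,0,0,0,5.0,0,0,-2,0,0,0,5.0,0,0,-5,0,0,0]'

```text
time: 49.42
tool_pos: [0.687, 0.1718, 0.2266]
tcp_rot: [-3.141, 0.001, 0.01]
wrist_force: [1.3, -0.2, 0.5]
width: 0.587
grip_force: 0.0
```

move_arm --series '[5.0,0,0,-5,0,0,0,5.0,0,0,-4,0,0,0,5.0,0,0,0,0,0,0,5.0,0,0,0,0,0,0]'

```text
time: 49.92
tool_pos: [0.6889, 0.1721, 0.3194]
tcp_rot: [-3.14, 0.001, -0.001]
wrist_force: [-0.2, -0.1, -0.8]
width: 0.583
grip_force: 0.0
```

Run:
```python
from h import *
s=read_state();print(s['time'],s['tool_pos'],s['width'])
C=cal("wrist");im=read_camera("wrist")
for x in blobs(im,(0,150,70),(8,255,255),20)[0]: print('handle',x[0],x[1],plane(C,[x[0]],.180).round(4))
J=np.array([.5182,-.0485,.03])
for n in("scene","side"):
    C=cal(n);im=read_camera(n);u=proj(C,J)[0]
    print(n,'jar roi',[(x[0],x[1][4]) for x in blobs(im,(95,40,20),(120,255,255),8,(u[0]-14,u[1]-16,u[0]+14,u[1]+10))[0]],
     'loose blue',[(x[0],x[1][4]) for x in blobs(im,(95,80,40),(120,255,255),8)[0] if x[1][4]<60])
```

```text
49.925 [0.68894842 0.17205126 0.31935735] 0.5826438102519719
handle [251.5, 182.0] [241, 177, 22, 11, 237] [[0.6883 0.1726 0.18  ]]
scene jar roi [([239.5, 181.6], 305), ([256.7, 184.7], 69)] loose blue [([299.9, 217.7], 18), ([307.9, 220.4], 17)]
side jar roi [([247.4, 212.4], 242), ([264.1, 217.6], 79)] loose blue [([39.6, 143.8], 9), ([12.4, 149.9], 10), ([248.5, 177.0], 8), ([20.1, 191.9], 9), ([13.4, 201.4], 16)]
```

The scoop stands with its handle at 0.688, 0.173, so its origin is about 0.640, 0.173, within about 3 mm of the pan centre. I'll check down the funnel with the wrist camera.

move_arm --series '[5.0,-4.2,4.0,0,0,0,0,5.0,-4.2,4.2,0,0,0,0,5.0,-4.2,4.2,0,0,0,0,5.0,-4.2,4.2,0,0,0,0,5.0,-4.2,4.2,0,0,0,0]'

```text
time: 50.7
tool_pos: [0.4767, -0.0368, 0.3169]
tcp_rot: [-3.14, 0.001, 0.004]
wrist_force: [-0.3, -0.9, 0.3]
width: 0.588
grip_force: 0.0
```

move_arm --series '[5.0,-1.5,1.3,0,0,0,0,5.0,0,0,0,0,0,0,5.0,0,0,0,0,0,0]'

```text
time: 51.08
tool_pos: [0.4646, -0.0481, 0.3181]
tcp_rot: [-3.139, 0.001, 0.0]
wrist_force: [-0.4, -1.2, 0.4]
width: 0.587
grip_force: 0.0
```

Run:
```python
from h import *
s=read_state();print(s['time'],s['tool_pos'])
C=cal("wrist");im=read_camera("wrist");cv2.imwrite("pics/f.png",im[:,:,::-1])
print('cam',-C[1].T@C[2],'rim',proj(C,[[.5182,-.0485,.125],[.5682,-.0485,.125],[.5182,-.0485,.028]]).round(0).tolist())
u=proj(C,[[.5182,-.0485,.03]])[0];m=proj(C,[[.5182,-.0485,.125]])[0];r=abs(proj(C,[[.5182,.0015,.125]])[0]-m).max()
for lo in((95,80,30),(95,50,25)):
    print([(x[0],x[1],np.hypot(*(np.array(x[0])-m)).round(0)) for x in blobs(im,lo,(120,255,255),15,(m[0]-r,m[1]-r,m[0]+r,m[1]+r))[0]])
```

```text
51.075 [ 0.46461569 -0.048125    0.31811335]
cam [ 0.54439809 -0.0484498   0.45242696] rim [[253.0, 119.0], [253.0, 68.0], [253.0, 113.0]]
[([254.5, 119.7], [247, 106, 16, 28, 259], np.float64(2.0)), ([212.4, 155.0], [205, 136, 22, 29, 267], np.float64(54.0)), ([295.2, 151.1], [289, 141, 10, 20, 98], np.float64(54.0))]
[([253.9, 121.4], [235, 105, 31, 30, 373], np.float64(3.0)), ([295.5, 136.5], [292, 130, 7, 14, 26], np.float64(47.0)), ([212.5, 155.0], [205, 135, 22, 30, 279], np.float64(54.0)), ([215.9, 146.8], [212, 141, 10, 13, 28], np.float64(46.0)), ([295.1, 151.0], [289, 140, 10, 21, 103], np.float64(53.0))]
```

```bash
python3 -c "
from workcell import *
print(finish_job())"
```

```text
the job is handed in; nothing more can be done
None
```

I handed the job in after 51 s: all three blue cylinders were weighed together in the scoop and poured into the jar, the lid lies right way up on the middle of the mat, and the empty scoop is back upright on the pan.

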